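# Clear the soap shaping board

### The job

Clear the shaping board for the next batch: first tip all the lumps out of the aluminium cup into the trough joined to the board, and stand the empty cup upright, wholly on the square tile. Then use the scraper block to wipe every chip off the board into the trough, not touching the chips with the gripper, and stand the scraper back upright on its rest slab. Leave everything else on the table where it is.

Things in the scene. Friction and masses are not known exactly. Their poses are not given: they have to be found in the camera images.
- board: fixed wooden shaping board, 220 (its x) x 250 (its y) mm, its flat top 50 mm above the table; origin at the table under the centre of the board's top, z up. Low lips (10 mm wide, rising 6 mm above the top) run along its -x, +x and +y edges, leaving a flat area x -100..100, y -125..115 mm. Its -y edge (y = -125 mm) has no lip: there the top drops straight into a joined wooden catch trough
- trough (a point): centre of the catch trough's inner floor, 6 mm above the table, at (0, -190) mm in the board's frame with the same axes as the board. The trough's inside is 200 mm along x and 130 mm along y (board y -125..-255 mm); its two ends rise to 56 mm above the table, its outer (-y) wall to 70 mm, and the board's top at 50 mm forms the fourth side
- cup: plain aluminium cup, round, no handle, 75 mm tall, outer diameter 60 mm at the foot and 68 mm at the rim, wall 3 mm, floor 4 mm, about 0.12 kg plus the lumps; origin at the centre of its underside, z up out of the mouth. It starts upright on the board
- lump1: small barrel-shaped lump of dry soap, 23 mm diameter, 24 mm tall, 15 g, starts inside the cup; origin at the centre of one flat end
- lump2: small barrel-shaped lump of dry soap, 23 mm diameter, 24 mm tall, 15 g, starts inside the cup; origin at the centre of one flat end
- lump3: small barrel-shaped lump of dry soap, 23 mm diameter, 24 mm tall, 15 g, starts inside the cup; origin at the centre of one flat end
- chip1: flat angular chip of dry soap, about 25 x 19 mm, 9 mm thick, 12 g, lies loose on the board; origin at the centre of its underside
- chip2: flat angular chip of dry soap, about 25 x 19 mm, 9 mm thick, 12 g, lies loose on the board; origin at the centre of its underside
- chip3: flat angular chip of dry soap, about 25 x 19 mm, 9 mm thick, 12 g, lies loose on the board; origin at the centre of its underside
- chip4: flat angular chip of dry soap, about 25 x 19 mm, 9 mm thick, 12 g, lies loose on the board; origin at the centre of its underside
- chip5: flat angular chip of dry soap, about 25 x 19 mm, 9 mm thick, 12 g, lies loose on the board; origin at the centre of its underside
- scraper: wooden scraper block: dark block 28 mm (its x) x 110 mm (its y) x 32 mm high, carrying a pale upright grip 22 mm (x) x 60 mm (y) that reaches to 79 mm above the underside; about 0.22 kg; origin at the centre of its underside, z up. It starts standing on the rest slab, long side along the slab's long side
- tile: fixed square tile, 110 x 110 mm, 8 mm thick, lying on the table; origin at the centre of its underside
- slab: fixed plywood rest slab for the scraper, 90 mm (its x) x 160 mm (its y), 10 mm thick, lying on the table; origin at the centre of its underside
- soap_a: bystander: finished soap ball, 62 mm across, 48 mm tall, flat foot, between the robot and the board
- soap_b: bystander: like soap_a, on the far side of the table
- oil: bystander: amber glass jar, 64 mm diameter, 90 mm tall
- spoon: bystander: steel spoon, 190 mm long, lying on the table

How it is judged:
On the way, in this order (a step that is already met when the one before it is completed fails the run):
1. the cup is tipped over (angle between cup's own z axis and vertical above 1 rad).
2. all three lumps are in the trough (x of lump1 in the frame of trough between -0.1 and 0.1 m and y of lump1 in the frame of trough between -0.066 and 0.066 m and z of lump1 in the frame of trough between -0.005 and 0.06 m and x of lump2 in the frame of trough between -0.1 and 0.1 m and y of lump2 in the frame of trough between -0.066 and 0.066 m and z of lump2 in the frame of trough between -0.005 and 0.06 m and x of lump3 in the frame of trough between -0.1 and 0.1 m and y of lump3 in the frame of trough between -0.066 and 0.066 m and z of lump3 in the frame of trough between -0.005 and 0.06 m), for 0.2 s.
3. the cup stands upright on the tile, released (all of step 2 and horizontal distance between cup and tile below 0.037 m and angle between cup's own z axis and vertical below 0.1 rad and height (world z) of cup below 0.013 m and linear speed of cup below 0.02 m/s and contact force between the fingers and cup below 0.05 N), for 0.2 s.
4. the scraper pushes a chip ((contact force between scraper and chip1 above 0.02 N or contact force between scraper and chip2 above 0.02 N or contact force between scraper and chip3 above 0.02 N or contact force between scraper and chip4 above 0.02 N or contact force between scraper and chip5 above 0.02 N)).
5. all five chips are in the trough (all of step 2 and x of chip1 in the frame of trough between -0.1 and 0.1 m and y of chip1 in the frame of trough between -0.066 and 0.066 m and z of chip1 in the frame of trough between -0.005 and 0.06 m and x of chip2 in the frame of trough between -0.1 and 0.1 m and y of chip2 in the frame of trough between -0.066 and 0.066 m and z of chip2 in the frame of trough between -0.005 and 0.06 m and x of chip3 in the frame of trough between -0.1 and 0.1 m and y of chip3 in the frame of trough between -0.066 and 0.066 m and z of chip3 in the frame of trough between -0.005 and 0.06 m and x of chip4 in the frame of trough between -0.1 and 0.1 m and y of chip4 in the frame of trough between -0.066 and 0.066 m and z of chip4 in the frame of trough between -0.005 and 0.06 m and x of chip5 in the frame of trough between -0.1 and 0.1 m and y of chip5 in the frame of trough between -0.066 and 0.066 m and z of chip5 in the frame of trough between -0.005 and 0.06 m), for 0.2 s.
At the end, for the whole second after the job is handed in: All lumps and chips lie in the trough (origins within 100 mm along, 66 mm across, 60 mm above its floor centre); cup upright on the tile and scraper upright on the slab (each within 0.1 rad, 37 mm of centre), at rest and released (all of step 5 and horizontal distance between cup and tile below 0.037 m and angle between each of cup, scraper's own z axis and vertical below 0.1 rad and height (world z) of cup below 0.013 m and linear speed of each of cup, scraper below 0.02 m/s and contact force between the fingers and cup below 0.05 N and horizontal distance between scraper and slab below 0.037 m and height (world z) of scraper below 0.015 m); the robot touches nothing.
It fails at once if the gripper touches a chip (contact force between any of the fingers, the arm and chip1 above 0.3 N or contact force between any of the fingers, the arm and chip2 above 0.3 N or contact force between any of the fingers, the arm and chip3 above 0.3 N or contact force between any of the fingers, the arm and chip4 above 0.3 N or contact force between any of the fingers, the arm and chip5 above 0.3 N).
It fails at once if a bystander (soap ball, jar, spoon) is moved by more than 30 mm (distance of any of soap_a, soap_b, oil, spoon from where it was at the start of the episode above 0.03 m).
It also fails if it takes over 72 s, if anything falls off the work surface, if the arm or the gripper's body presses on something with over 40 N, if the wrist force passes 120 N, or if a joint passes its speed limit or range.

### The arm

A 6-joint arm with a two-finger parallel gripper is mounted at the origin on the work surface. World frame = base frame: x ahead of the robot, y to its left, z up, the work surface at z = 0. Lengths are in m, angles in rad, forces in N, time in s.
With the tool pointing down it reaches from about 0.35 to 0.975 m from the base axis. Payload 4.9 kg.
Tool frame: the origin (TCP) lies at the very end of the fingers, on their centre line; the grasp point (between the pads) lies 19 mm behind it; z points along the fingers, y is the direction in which the jaws open and shut (so a half turn about z gives the same grasp; the last joint's range is limited). The gripper opens to 85 mm and grips with 20 to 120 N. Pads are 22 mm wide; open, the fingers measure 114 mm over their backs; the gripper's body (76 mm by 85 mm) begins 54 mm behind the grasp point. The pads swing forward as they close: fully open they stand 13 mm farther back than shut.
Start: joints at [1.072, 0.053, 1.613, -0, 1.476, -0.119], TCP at [0.232, 0.58, 0.231] pointing down, gripper open.
Joint ranges: [-3.01, 3.01], [-1.01, 2.22], [0.06, 2.58], [-1.02, 4.17], [0.09, 2.62], [-3.14, 3.14]. Speed limits (rad/s): [2.57, 2.57, 3.14, 3.14, 3.14, 3.14].

### API

Orientations are given as a unit quaternion [w, x, y, z].
In Python, from plant import state, eyes, job_done gives the robot as it stands.
- The arm moves only by the tool apply_moves, never from a script. Its argument "commands" is a list of rows, each an object with "linear": the shift along the tool's x, y, z in m, a list of three; "delta_rot": the turn, a rotation vector about the tool's x, y, z in degrees, a list of three; "fingers": the closure in counts, from 0 (fully open) to 255 (shut). In form: [{"linear": [x, y, z], "delta_rot": [wx, wy, wz], "fingers": fingers}, ...]. A call has exactly 8 rows; each row is the pose to reach, as a shift and turn from the pose commanded when the call began, along the tool's axes at that moment; what a row does not reach only later rows make up. A row lasts 1/10 s, in which the tool goes at most 50 mm and 8.59 degrees, less where a joint would pass 70% of its speed; a pose out of reach is approached as far as the arm can. A call with a gripper value outside its range is refused whole. The fingers move at their own pace and stop on an object; the grip force is fixed at half the most. Time passes only in rows, so rows that repeat a pose let the fingers close, or fill a call up. It gives the time, the measured TCP pose, the force and the opening at its end, in the units of the state.
- state(): the state, without advancing time (a new reading comes with each control period).
- eyes.grab_frame(name): name is "scene" or "top" or "wrist"; returns the picture (480x640x3 uint8, red, green, blue); there is no depth.
- eyes.camera_params(name): a dict with "fx", "fy", "cx", "cy" (pixels), "position" and "rotation" of the camera in the world; the wrist camera has in their place "T_tool_cam" (4x4, takes a point from camera to tool coordinates, whose origin is the TCP and whose axes are the flange's). Camera axes: x right, y down, z forward; pixel columns grow to the right and rows downward; lengths in m; the calibration is good to about 2 mm. A picture is of the moment at which its call begins: read the wrist's pose just before it. camera_params takes no time and is no camera call.
- job_done(): hands the job in, once; it reports no verdict.
The state is a dict: "time": time; "joint_pos": joint angles; "joint_vel": joint speeds; "joint_efforts": joint torques, N m; "tool_pos": TCP position; "tool_rot": TCP orientation; "contact_force": force on the tool from outside, world axes, zero at the start; "ft_torque": the same for the moment, N m; "gripper_width": opening from 0.0 (shut) to 1.0 (fully open).
Only numpy, scipy, OpenCV 4.12 (cv2) and the standard library are available. Lean on these libraries where they do the work, as an engineer would, in place of code of your own. Each camera call takes 0.05 s, during which the arm holds its last target.

## Working session

There is one attempt and no reset: what is moved stays moved. The work goes in short steps, Python scripts to look and compute and a tool call to move; the robot and the scene stay as the last step left them, time stands still between calls to the robot, and variables do not carry over. Pictures are saved under pics/ and viewed, and the job is handed in when it is done.

Besides the shell and the picture viewer there is one more tool, called after "Request:" as name([rows], argument=value, ...), one row to a line, values as JSON. apply_moves: Moves the arm, as the interface text tells. Its arguments: {"type":"object","properties":{"commands":{"type":"array","items":{"type":"object","properties":{"linear":{"type":"array","items":{"type":"number"}},"delta_rot":{"type":"array","items":{"type":"number"}},"fingers":{"type":"number"}}}}},"required":["commands"]}

```bash
mkdir -p pics; ls; python3 - <<'E'
from plant import state, eyes
import cv2
print(state())
for n in ["scene","top"]:
    print(n,eyes.camera_params(n))
    cv2.imwrite(f"pics/{n}0.png",cv2.cvtColor(eyes.grab_frame(n),cv2.COLOR_RGB2BGR))
print(eyes.camera_params("wrist"))
E
```

```text
pics
{'time': 0.0, 'joint_pos': array([ 1.07199087e+00,  5.33704651e-02,  1.61430008e+00,  1.17830040e-05,
        1.47597607e+00, -1.18986607e-01]), 'joint_vel': array([ 0.00097737, -0.00184025,  0.00025405,  0.0008111 ,  0.00065094,
        0.00086452]), 'joint_efforts': array([-1.52762163e-04, -3.93721139e+01, -3.70157576e+01, -2.68823460e-04,
        7.52030290e-03, -1.92113657e-05]), 'tool_pos': array([0.23141081, 0.57991464, 0.23005094]), 'tool_rot': array([-3.17796892e-04,  1.88770401e-01,  9.82020713e-01, -9.76592412e-04]), 'contact_force': array([0.21108165, 0.49712776, 0.84851691]), 'ft_torque': array([0.02087363, 0.02547611, 0.03257405]), 'gripper_width': 0.9996365534597798}
scene {'fx': 552.8761961697819, 'fy': 552.8761961697819, 'cx': 325.2884579514129, 'cy': 226.02534428832863, 'position': array([ 1.24102307, -0.37798218,  0.97188237]), 'rotation': array([-0.30312675,  0.79699407,  0.48881523, -0.18432116])}
top {'fx': 454.76858186163867, 'fy': 454.76858186163867, 'cx': 322.90760810817085, 'cy': 237.90208516570604, 'position': array([ 0.49552   , -0.01243907,  0.96706237]), 'rotation': array([ 0.02193216, -0.70254008,  0.71126724, -0.00743784])}
{'fx': 361.19695695138574, 'fy': 361.19695695138574, 'cx': 321.98820569086524, 'cy': 239.80458353039037, 'T_tool_cam': array([[-8.65851002e-05, -9.47554678e-01, -3.19593686e-01,
         8.09988098e-02],
       [ 9.99999989e-01, -4.44585100e-05, -1.39108600e-04,
         3.23681229e-04],
       [ 1.17604345e-04, -3.19593694e-01,  9.47554672e-01,
        -1.42484585e-01],
       [ 0.00000000e+00,  0.00000000e+00,  0.00000000e+00,
         1.00000000e+00]])}
```

View pics/top0.png

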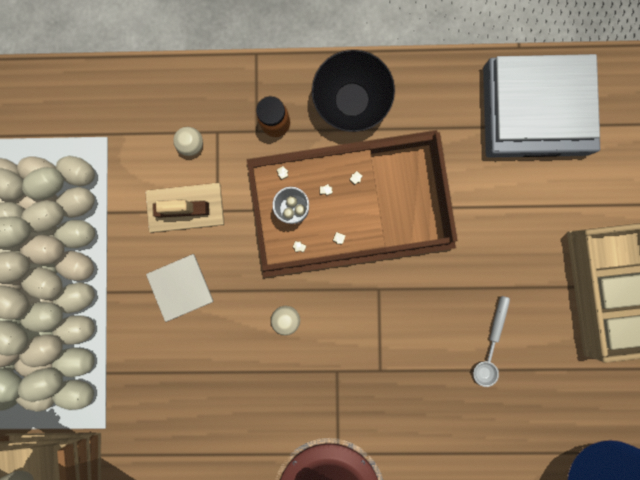

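View pics/scene0.png

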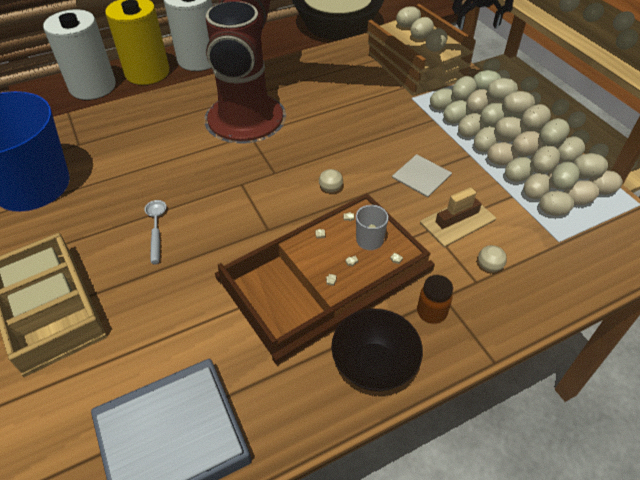

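```bash
cat > h.py <<'E'
import numpy as np, cv2
from scipy.spatial.transform import Rotation as R
from plant import state, eyes
def q2R(q): return R.from_quat([q[1],q[2],q[3],q[0]]).as_matrix()
def cam(n):
    p=eyes.camera_params(n)
    if 'position' in p:
        r=np.array(p['rotation']); Rm=q2R(r) if r.size==4 else r
        return p,Rm,np.array(p['position'])
    s=state(); T=p['T_tool_cam']; Rt=q2R(s['tool_rot'])
    return p,Rt@T[:3,:3],Rt@T[:3,3]+s['tool_pos']
def px2w(c,u,v,z):
    p,Rm,t=c; d=Rm@np.array([(u-p['cx'])/p['fx'],(v-p['cy'])/p['fy'],1.]); return t+d*(z-t[2])/d[2]
def w2px(c,X):
    p,Rm,t=c; d=Rm.T@(np.array(X)-t); return np.array([p['fx']*d[0]/d[2]+p['cx'],p['fy']*d[1]/d[2]+p['cy']])
def grab(n,f):
    im=cv2.cvtColor(eyes.grab_frame(n),cv2.COLOR_RGB2BGR); cv2.imwrite(f"pics/{f}.png",im); return im
E
python3 - <<'E'
from h import *
c=cam('top')
im=cv2.imread('pics/top0.png')
cv2.imwrite('pics/t0a.png',cv2.resize(im[125:285,240:460],None,fx=3.5,fy=3.5,interpolation=cv2.INTER_CUBIC))
cv2.imwrite('pics/t0b.png',cv2.resize(im[170:330,140:300],None,fx=3.5,fy=3.5,interpolation=cv2.INTER_CUBIC))
print(w2px(c,[0,0,0]),w2px(c,[.5,0,0]),w2px(c,[.5,.3,0]))
E
```

```text
[329.4156035  495.30871726] [326.47258591 254.70845705] [186.20689674 256.3941592 ]
```

View pics/t0a.png

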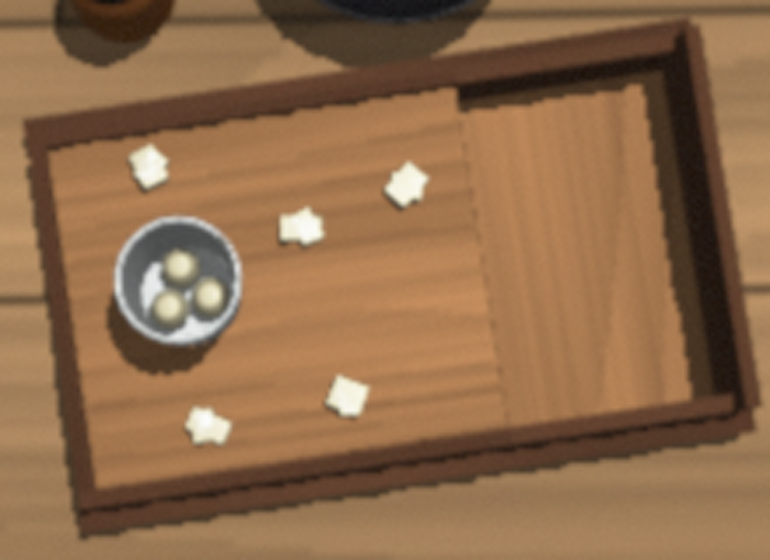

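View pics/t0b.png

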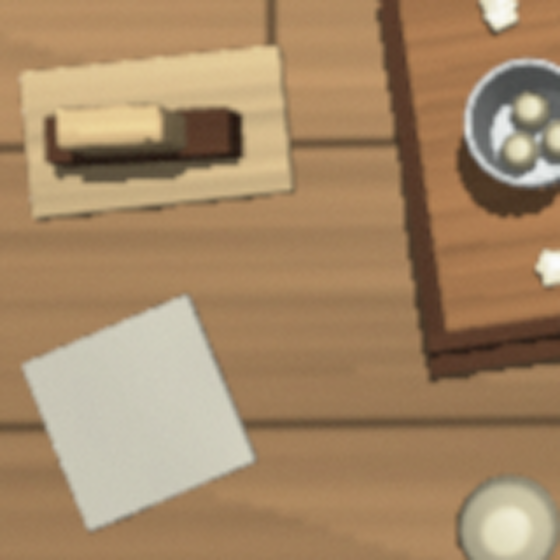

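```bash
cat >> h.py <<'E'
def fit2(P,W):
    P=np.array(P);W=np.array(W);pm=P.mean(0);wm=W.mean(0)
    H=(P-pm).T@(W-wm); th=np.arctan2(H[0,1]-H[1,0],H[0,0]+H[1,1])
    Rm=np.array([[np.cos(th),-np.sin(th)],[np.sin(th),np.cos(th)]]); t=wm-Rm@pm
    return th,t,np.linalg.norm((P@Rm.T+t)-W,axis=1)
E
python3 - <<'E'
from h import *
c=cam('top')
A=lambda u,v,z:px2w(c,u/3.5+240,v/3.5+125,z)[:2]
B=lambda u,v,z:px2w(c,u/3.5+140,v/3.5+170,z)[:2]
th,t,r=fit2([(.1,.115),(-.1,.115),(.1,-.125),(-.1,-.125)],[A(48,150,.05),A(95,490,.05),A(457,90,.05),A(505,428,.05)])
print('board',th,t,r)
Rb=np.array([[np.cos(th),-np.sin(th)],[np.sin(th),np.cos(th)]])
for p in [(149,167),(302,228),(407,185),(347,396),(208,427)]:
    w=A(*p,.055); print('chip',w,1e3*Rb.T@(w-t))
for nm,p,z in [('rim',(178,281),.125),]:
    w=A(*p,z); print(nm,w,1e3*Rb.T@(w-t))
for p in [(180,265),(168,306),(209,297)]: 
    w=A(*p,.078); print('lump',w)
P=[(22,364),(188,295),(255,460),(90,530)]
W=[B(*p,.008) for p in P]; print('tile',np.mean(W,0), np.arctan2(*(W[1]-W[0])[::-1]))
P=[(20,72),(277,44),(293,188),(34,217)]
W=[B(*p,.010) for p in P]; print('slab',np.mean(W,0), W, np.arctan2(*(W[0]-W[1])))
G=[B(*p,.089) for p in [(55,110),(162,105),(165,142),(60,150)]]; print('grip top',np.mean(G,0),G)
G=[B(*p,.042) for p in [(240,108),(240,152)]]; print('block right end',G)
print('soap_a',px2w(c,285,320,.04),'oil',px2w(c,271,108,.09),'soapb',px2w(c,188,141,.04))
E
```

```text
board 0.13134137752753636 [0.59480954 0.01870694] [0.0005611  0.00028496 0.0009013  0.00173683]
chip [0.6665995  0.08609342] [79.99685093 57.40418566]
chip [ 0.62982771 -0.00192296] [ 32.01479263 -25.03834062]
chip [ 0.65381416 -0.06269427] [ 47.83578508 -88.42759259]
chip [ 0.53264862 -0.02653224] [-67.55024247 -36.70868933]
chip [0.51586593 0.0534118 ] [-73.71858418  44.74473361]
rim [0.59216754 0.06357686] [ 3.25710764 44.82946995]
lump [0.6065702  0.06661302]
lump [0.58355462 0.07356894]
lump [0.58829995 0.05047617]
tile [0.43390039 0.31141184] -1.1895312894232215
slab [0.60455887 0.30044625] [array([0.64130108, 0.38378923]), array([0.65605821, 0.22634167]), array([0.56819951, 0.21681934]), array([0.5526767 , 0.37483475])] -0.09345423366729706
grip top [0.5978132  0.30007612] [array([0.60764133, 0.33128495]), array([0.6095728 , 0.27115819]), array([0.58884463, 0.26946371]), array([0.58519405, 0.32839762])]
block right end [array([0.61324066, 0.24026909]), array([0.5873373 , 0.24030663])]
soap_a [0.36844385 0.08525464 0.04      ] oil [0.78799992 0.10396815 0.09      ] soapb [0.73866349 0.28348393 0.04      ]
```

```bash
cat >> h.py <<'E'
# tool orientation: yaw=az of tool y (deg); tilt(deg)= rotation about tool y axis (world jaw axis)
def Rtool(yaw,tilt=0):
    a=np.radians(yaw); y=np.array([np.cos(a),np.sin(a),0]); z=np.array([0,0,-1.]); x=np.cross(y,z)
    return R.from_rotvec(np.radians(tilt)*y).as_matrix()@np.c_[x,y,z]
def plan(p,Rt,n=True):
    s=state(); R0=q2R(s['tool_rot']); d=R0.T@(np.array(p)-s['tool_pos'])
    rv=np.degrees(R.from_matrix(R0.T@Rt).as_rotvec())
    print('t',round(s['time'],2),'pos',s['tool_pos'].round(4),'lin',d.round(4),'rot',rv.round(2),'w',round(s['gripper_width'],3),'F',s['contact_force'].round(1))
    return d,rv
BT=np.array([.5948,.0187]); BY=.1313
def bw(x,y): c,s=np.cos(BY),np.sin(BY); return BT+np.array([c*x-s*y,s*x+c*y])
E
python3 - <<'E'
from h import *
plan([.592,.0636,.30],Rtool(7.5))
print(state()['tool_rot'])
E
```

```text
t 0.1 pos [0.2314 0.58   0.2302] lin [-0.5263 -0.346  -0.0693] rot [-1.000e-01  5.000e-02  6.074e+01] w 0.995 F [-1.4 -0.2  0.7]
[-2.73677737e-04  1.88759644e-01  9.82022877e-01 -8.89700633e-04]
```

Request:
apply_moves([
  {"linear": [-0.526,-0.346,-0.069],"delta_rot": [0,0,60.7],"fingers": 0},
  {"linear": [-0.526,-0.346,-0.069],"delta_rot": [0,0,60.7],"fingers": 0},
  {"linear": [-0.526,-0.346,-0.069],"delta_rot": [0,0,60.7],"fingers": 0},
  {"linear": [-0.526,-0.346,-0.069],"delta_rot": [0,0,60.7],"fingers": 0},
  {"linear": [-0.526,-0.346,-0.069],"delta_rot": [0,0,60.7],"fingers": 0},
  {"linear": [-0.526,-0.346,-0.069],"delta_rot": [0,0,60.7],"fingers": 0},
  {"linear": [-0.526,-0.346,-0.069],"delta_rot": [0,0,60.7],"fingers": 0},
  {"linear": [-0.526,-0.346,-0.069],"delta_rot": [0,0,60.7],"fingers": 0},
])

```text
time: 0.9
tool_pos: [0.4597, 0.2525, 0.2747]
tool_rot: [-0.0, 0.66, 0.751, -0.0]
contact_force: [0.6, 0.8, 0.1]
gripper_width: 1.0
```

```bash
python3 - <<'E'
from h import *
plan([.592,.0636,.30],Rtool(7.5))
print(state()['joint_pos'].round(3))
grab('wrist','w1'); print(state()['tool_pos'])
grab('scene','s1')
E
```

```text
t 0.9 pos [0.4597 0.2525 0.2747] lin [-0.2043  0.1069 -0.0253] rot [-0.02 -0.   -0.11] w 1.0 F [0.6 0.8 0.1]
[ 0.36  -0.212  1.791  0.     1.563  0.231]
[0.46390907 0.24698396 0.27576471]
```

View pics/w1.png

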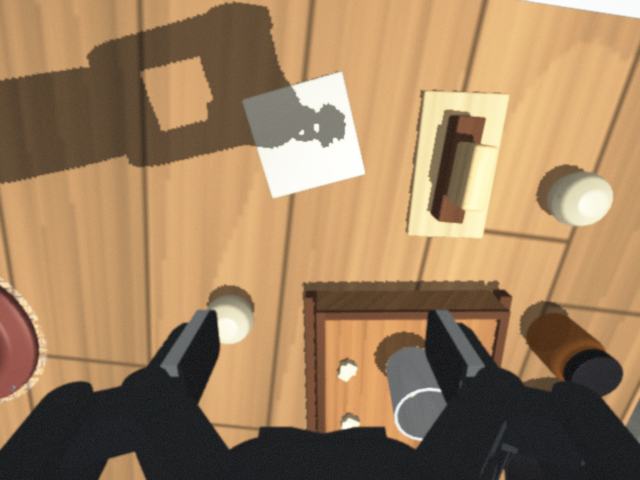

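View pics/s1.png

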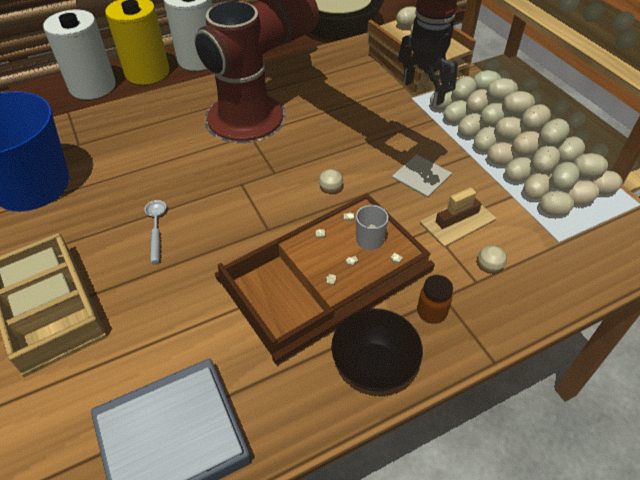

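```bash
python3 - <<'E'
from h import *
im=cv2.imread('pics/w1.png')
cv2.imwrite('pics/w1a.png',cv2.resize(im[80:250,390:530],None,fx=3.5,fy=3.5,interpolation=cv2.INTER_CUBIC))
E
```

```text
(no output)
```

View pics/w1a.png

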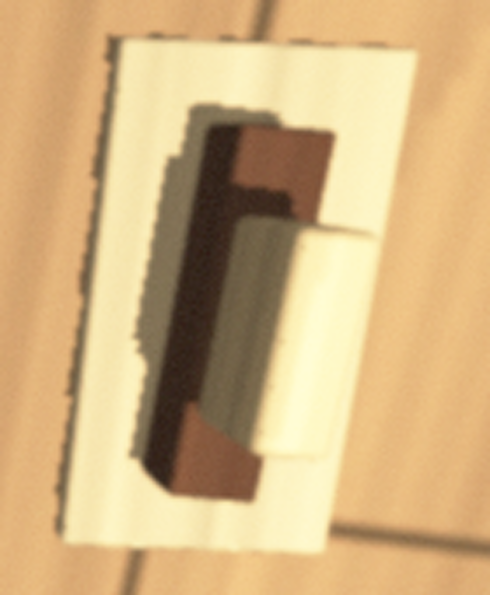

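```bash
python3 - <<'E'
from h import *
p=eyes.camera_params('wrist'); T=p['T_tool_cam']; Rt=q2R([0,.66,.751,0]); Rt=R.from_matrix(Rt).as_matrix()
c=(p,Rt@T[:3,:3],Rt@T[:3,3]+np.array([.4597,.2525,.2747]))
Z=lambda u,v,z:px2w(c,u/3.5+390,v/3.5+80,z)[:2]
def rect(ps,z,n):
    W=[Z(*q,z) for q in ps]; e=W[0]-W[3]; e2=W[1]-W[2]
    print(n,np.mean(W,0).round(4),'yaw',[round(np.degrees(np.arctan2(*v[::-1])),1) for v in (e,e2)],[round(np.linalg.norm(v),4) for v in(e,e2,W[0]-W[1])])
rect([(120,38),(416,50),(325,552),(62,542)],.010,'slab')
rect([(243,127),(335,132),(255,502),(172,492)],.042,'block')
rect([(298,227),(375,236),(328,458),(252,450)],.089,'grip')
W=[px2w(c,*q,.008)[:2] for q in [(243,100),(342,72),(365,173),(274,198)]]
print('tile',np.mean(W,0),[np.linalg.norm(W[i]-W[i-1]).round(4) for i in range(4)])
E
```

```text
slab [0.6049 0.2996] yaw [np.float64(95.4), np.float64(95.7)] [np.float64(0.1581), np.float64(0.1583), np.float64(0.089)]
block [0.5996 0.3001] yaw [np.float64(92.6), np.float64(92.6)] [np.float64(0.1066), np.float64(0.1085), np.float64(0.0261)]
grip [0.5987 0.3003] yaw [np.float64(93.0), np.float64(93.8)] [np.float64(0.0577), np.float64(0.0577), np.float64(0.0198)]
tile [0.43582347 0.31111211] [np.float64(0.109), np.float64(0.1077), np.float64(0.1073), np.float64(0.1075)]
```

```bash
cat > g.py <<'E'
from h import *
cup=np.array([.592,.0636]); Rt=Rtool(7.5,-40); z=Rt[:,2]
g=np.r_[cup,.105]+.022*z
E
python3 - <<'E'
from g import *
print(g)
plan(g-.13*z,Rt)
E
```

```text
[0.59384581 0.04957965 0.08814702]
t 1.0 pos [0.462  0.2501 0.2754] lin [-0.1316  0.1053  0.088 ] rot [ -0.05 -39.91  -0.4 ] w 0.999 F [-0.7  0.6 -0.3]
```

Request:
apply_moves([
  {"linear": [-0.04,0.03,0.02],"delta_rot": [0,-8,-0.1],"fingers": 0},
  {"linear": [-0.08,0.06,0.05],"delta_rot": [0,-16,-0.2],"fingers": 0},
  {"linear": [-0.11,0.085,0.07],"delta_rot": [0,-24,-0.3],"fingers": 0},
  {"linear": [-0.132,0.105,0.088],"delta_rot": [0,-32,-0.4],"fingers": 0},
  {"linear": [-0.132,0.105,0.088],"delta_rot": [0,-40,-0.4],"fingers": 0},
  {"linear": [-0.132,0.105,0.088],"delta_rot": [0,-40,-0.4],"fingers": 0},
  {"linear": [-0.132,0.105,0.088],"delta_rot": [0,-40,-0.4],"fingers": 0},
  {"linear": [-0.132,0.105,0.088],"delta_rot": [0,-40,-0.4],"fingers": 0},
])

```text
time: 1.8
tool_pos: [0.581, 0.1377, 0.1884]
tool_rot: [0.257, 0.617, 0.709, -0.224]
contact_force: [0.5, -0.1, -0.3]
gripper_width: 1.0
```

```bash
python3 - <<'E'
from g import *
plan(g-.13*z,Rt)
print(state()['joint_pos'].round(3))
c=cam('wrist');im=grab('wrist','w2')
print('rim pred',w2px(c,np.r_[cup,.125]))
cc=cam('top');grab('top','t2')
E
```

```text
t 1.8 pos [0.581  0.1377 0.1884] lin [-0.0038  0.0012  0.0041] rot [ 0.28 -0.12  0.33] w 1.0 F [ 0.5 -0.1 -0.3]
[ 0.399  0.172  1.67  -0.669  1.525  0.371]
rim pred [321.25888254 264.08030932]
```

View pics/w2.png

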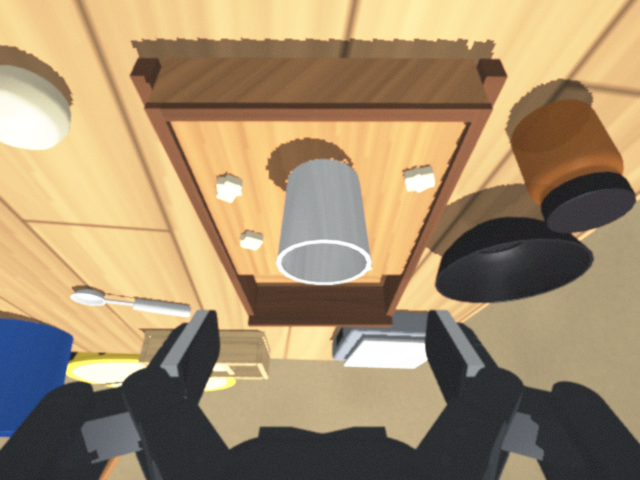

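View pics/t2.png

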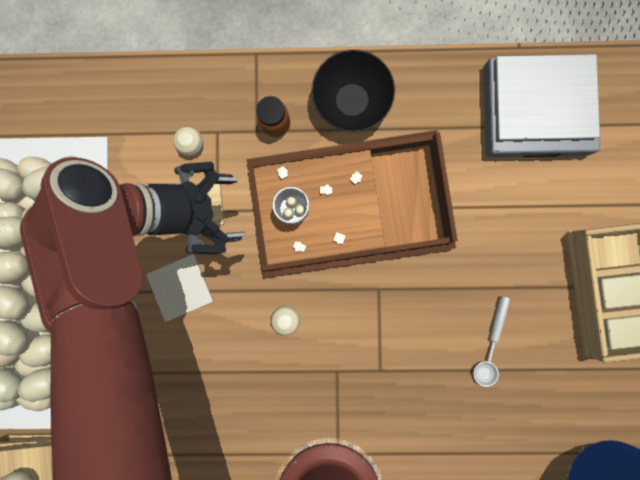

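```bash
sed -i 's/cup=np.array(\[.592/cup=np.array([.593/' g.py; python3 - <<'E'
from g import *
plan(g,Rt)
E
```

```text
t 1.9 pos [0.5812 0.1373 0.1889] lin [-0.0035  0.0014  0.1343] rot [ 0.29 -0.11  0.26] w 1.002 F [-0.  -0.7 -0.2]
```

Request:
apply_moves([
  {"linear": [-0.003,0.001,0.03],"delta_rot": [0.3,0,0.3],"fingers": 0},
  {"linear": [-0.003,0.001,0.06],"delta_rot": [0.3,0,0.3],"fingers": 0},
  {"linear": [-0.003,0.001,0.09],"delta_rot": [0.3,0,0.3],"fingers": 0},
  {"linear": [-0.003,0.001,0.11],"delta_rot": [0.3,0,0.3],"fingers": 0},
  {"linear": [-0.003,0.001,0.125],"delta_rot": [0.3,0,0.3],"fingers": 0},
  {"linear": [-0.003,0.001,0.134],"delta_rot": [0.3,0,0.3],"fingers": 0},
  {"linear": [-0.003,0.001,0.134],"delta_rot": [0.3,0,0.3],"fingers": 0},
  {"linear": [-0.003,0.001,0.134],"delta_rot": [0.3,0,0.3],"fingers": 0},
])

```text
time: 2.7
tool_pos: [0.5942, 0.0501, 0.0871]
tool_rot: [0.257, 0.62, 0.707, -0.226]
contact_force: [-0.4, 0.4, 0.2]
gripper_width: 1.0
```

```bash
python3 - <<'E'
from g import *
plan(g,Rt)
grab('wrist','w3'); grab('scene','s3')
E
```

```text
t 2.7 pos [0.5942 0.0501 0.0871] lin [-0.0011  0.0006 -0.0004] rot [-0.07 -0.02  0.04] w 1.0 F [-0.4  0.4  0.2]
```

View pics/w3.png

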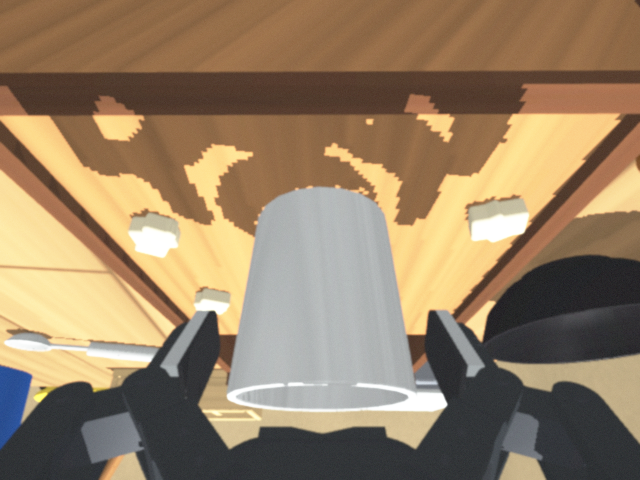

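View pics/s3.png

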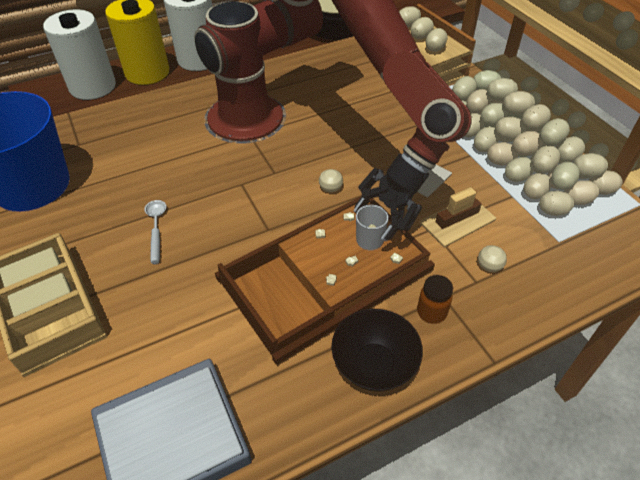

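Request:
apply_moves([
  {"linear": [0,0,0],"delta_rot": [0,0,0],"fingers": 255},
  {"linear": [0,0,0],"delta_rot": [0,0,0],"fingers": 255},
  {"linear": [0,0,0],"delta_rot": [0,0,0],"fingers": 255},
  {"linear": [0,0,0],"delta_rot": [0,0,0],"fingers": 255},
  {"linear": [0,0,0],"delta_rot": [0,0,0],"fingers": 255},
  {"linear": [0,0,0],"delta_rot": [0,0,0],"fingers": 255},
  {"linear": [0,0,0],"delta_rot": [0,0,0],"fingers": 255},
  {"linear": [0,0,0],"delta_rot": [0,0,0],"fingers": 255},
])

```text
time: 3.6
tool_pos: [0.5943, 0.0501, 0.0874]
tool_rot: [0.257, 0.619, 0.707, -0.226]
contact_force: [0.0, 2.4, 6.6]
gripper_width: 0.76
```

```bash
python3 - <<'E'
from g import *
plan(g+[0,0,.1],Rt)
grab('wrist','w4')
E
```

```text
t 3.6 pos [0.5943 0.0501 0.0874] lin [-0.0652  0.0003 -0.0768] rot [-0.05  0.03  0.05] w 0.76 F [0.  2.4 6.6]
```

View pics/w4.png

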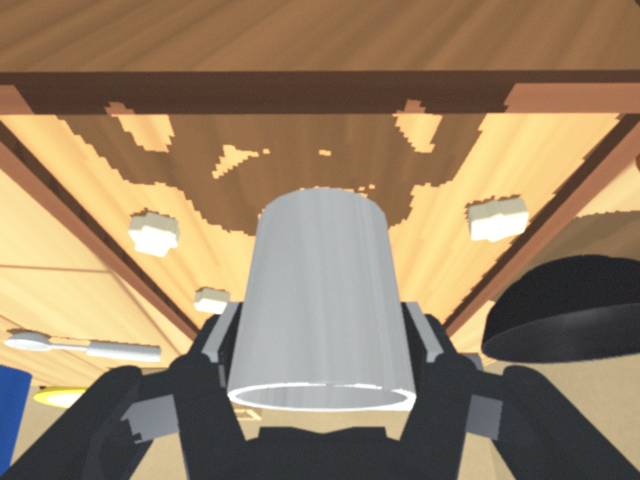

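```bash
python3 - <<'E'
from g import *
for y,zz,t in [(.045,.22,-40),(-.165,.22,0)]:
    Rq=Rtool(7.5,t); C=np.r_[bw(0.003,y),zz]; print(C)
    plan(C+.022*Rq[:,2],Rq)
E
```

```text
[0.59188264 0.06370543 0.22      ]
t 3.65 pos [0.5943 0.0501 0.0874] lin [-0.0747 -0.0007 -0.0884] rot [-0.06  0.03  0.06] w 0.759 F [-0.7  1.2  5.5]
[ 0.61937648 -0.144487    0.22      ]
t 3.65 pos [0.5943 0.0501 0.0874] lin [-0.2213 -0.0007  0.0415] rot [-7.000e-02  4.003e+01  3.000e-02] w 0.759 F [-0.7  1.2  5.5]
```

Request:
apply_moves([
  {"linear": [-0.02,0,-0.024],"delta_rot": [0,0,0],"fingers": 255},
  {"linear": [-0.05,0,-0.06],"delta_rot": [0,0,0],"fingers": 255},
  {"linear": [-0.075,0,-0.088],"delta_rot": [0,0,0],"fingers": 255},
  {"linear": [-0.1,0,-0.066],"delta_rot": [0,7,0],"fingers": 255},
  {"linear": [-0.13,0,-0.04],"delta_rot": [0,15,0],"fingers": 255},
  {"linear": [-0.16,0,-0.013],"delta_rot": [0,23,0],"fingers": 255},
  {"linear": [-0.19,0,0.014],"delta_rot": [0,31,0],"fingers": 255},
  {"linear": [-0.221,0,0.041],"delta_rot": [0,39,0],"fingers": 255},
])

```text
time: 4.45
tool_pos: [0.6192, -0.1452, 0.1972]
tool_rot: [0.004, 0.659, 0.752, -0.004]
contact_force: [0.9, 0.4, -1.6]
gripper_width: 0.759
```

```bash
python3 - <<'E'
from g import *
print(state()['joint_pos'].round(3))
for y,zz,t in [(-.165,.20,0),(-.165,.18,50),(-.16,.17,85)]:
    Rq=Rtool(7.5,t); C=np.r_[bw(0.0,y),zz]; print(C)
    plan(C+.022*Rq[:,2],Rq)
E
```

```text
[-0.342  0.098  1.622 -0.011  1.416 -0.472]
[ 0.61640231 -0.14487977  0.2       ]
t 4.45 pos [ 0.6192 -0.1452  0.1972] lin [ 0.0009 -0.0028  0.0192] rot [-0.02  0.68  0.03] w 0.759 F [ 0.9  0.4 -1.6]
[ 0.61640231 -0.14487977  0.18      ]
t 4.45 pos [ 0.6192 -0.1452  0.1972] lin [ 0.0179 -0.0027  0.0312] rot [-3.000e-02  5.068e+01  2.000e-02] w 0.759 F [ 0.9  0.4 -1.6]
[ 0.61574769 -0.13992281  0.17      ]
t 4.45 pos [ 0.6192 -0.1452  0.1972] lin [ 0.0279 -0.0027  0.0288] rot [-4.000e-02  8.568e+01  1.000e-02] w 0.759 F [ 0.9  0.4 -1.6]
```

Request:
apply_moves([
  {"linear": [0.002,-0.003,0.005],"delta_rot": [0,7,0],"fingers": 255},
  {"linear": [0.005,-0.003,0.01],"delta_rot": [0,14,0],"fingers": 255},
  {"linear": [0.008,-0.003,0.015],"delta_rot": [0,21,0],"fingers": 255},
  {"linear": [0.01,-0.003,0.02],"delta_rot": [0,28,0],"fingers": 255},
  {"linear": [0.012,-0.003,0.025],"delta_rot": [0,35,0],"fingers": 255},
  {"linear": [0.015,-0.003,0.028],"delta_rot": [0,42,0],"fingers": 255},
  {"linear": [0.018,-0.003,0.031],"delta_rot": [0,49,0],"fingers": 255},
  {"linear": [0.018,-0.003,0.031],"delta_rot": [0,51,0],"fingers": 255},
])

```text
time: 5.25
tool_pos: [0.6126, -0.1278, 0.1615]
tool_rot: [-0.322, 0.599, 0.679, 0.278]
contact_force: [-0.6, 0.0, -2.8]
gripper_width: 0.762
```

```bash
python3 - <<'E'
from g import *
print(state()['joint_pos'].round(3))
grab('scene','s5')
for y,zz,t in [(-.16,.17,85)]:
    Rq=Rtool(7.5,t); C=np.r_[bw(0.0,y),zz]; print(C)
    plan(C+.022*Rq[:,2],Rq)
E
```

```text
[-0.591  0.425  1.473  0.642  1.853 -0.73 ]
[ 0.61574769 -0.13992281  0.17      ]
t 5.3 pos [ 0.6127 -0.1278  0.1618] lin [0.0109 0.0013 0.0033] rot [-0.05 34.76 -0.49] w 0.758 F [-1.4  0.3 -1.8]
```

View pics/s5.png

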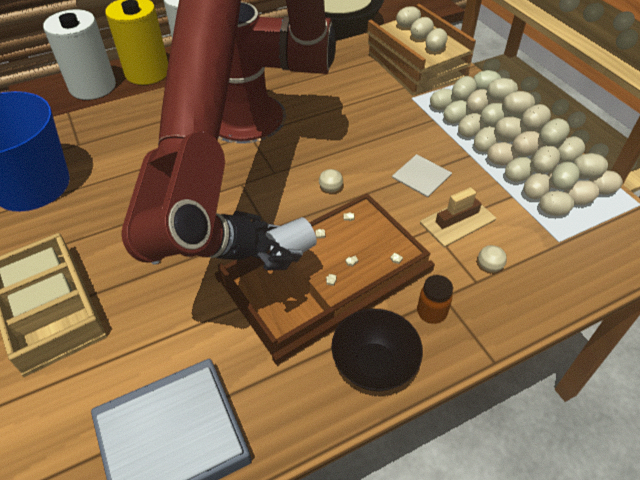

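Request:
apply_moves([
  {"linear": [0.002,0.001,0.001],"delta_rot": [0,5,0],"fingers": 255},
  {"linear": [0.004,0.001,0.001],"delta_rot": [0,10,0],"fingers": 255},
  {"linear": [0.005,0.001,0.002],"delta_rot": [0,15,0],"fingers": 255},
  {"linear": [0.006,0.001,0.002],"delta_rot": [0,20,0],"fingers": 255},
  {"linear": [0.008,0.001,0.003],"delta_rot": [0,25,0],"fingers": 255},
  {"linear": [0.01,0.001,0.003],"delta_rot": [0,30,0],"fingers": 255},
  {"linear": [0.011,0.001,0.003],"delta_rot": [0,35,0],"fingers": 255},
  {"linear": [0.011,0.001,0.003],"delta_rot": [0,35,0],"fingers": 255},
])

```text
time: 6.1
tool_pos: [0.6132, -0.1168, 0.1699]
tool_rot: [-0.51, 0.488, 0.553, 0.444]
contact_force: [-0.4, 0.3, -0.9]
gripper_width: 0.76
```

```bash
python3 - <<'E'
from g import *
print(state()['joint_pos'].round(3))
grab('wrist','w6');grab('scene','s6')
for y,zz,t in [(-.16,.17,100)]:
    Rq=Rtool(7.5,t); C=np.r_[bw(0.0,y),zz]; print(C)
    plan(C+.022*Rq[:,2],Rq)
E
```

```text
[-0.642  0.676  1.396  1.049  2.176 -0.695]
[ 0.61574769 -0.13992281  0.17      ]
t 6.2 pos [ 0.614  -0.1173  0.1721] lin [ 0.0016 -0.0013 -0.0011] rot [-0.02 15.16 -0.17] w 0.755 F [-0.5  0.7 -1.4]
```

View pics/w6.png

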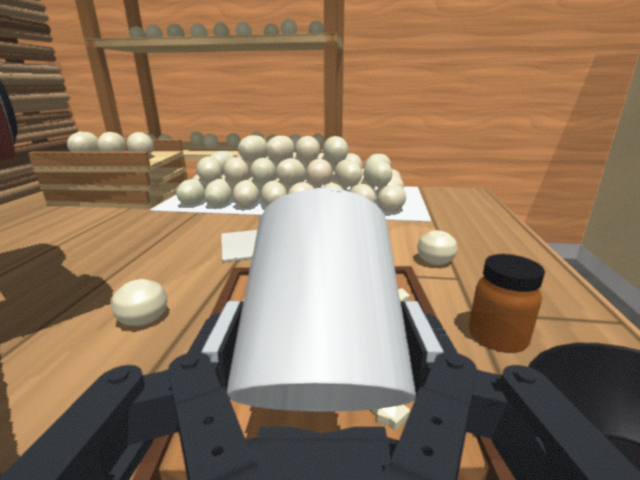

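View pics/s6.png

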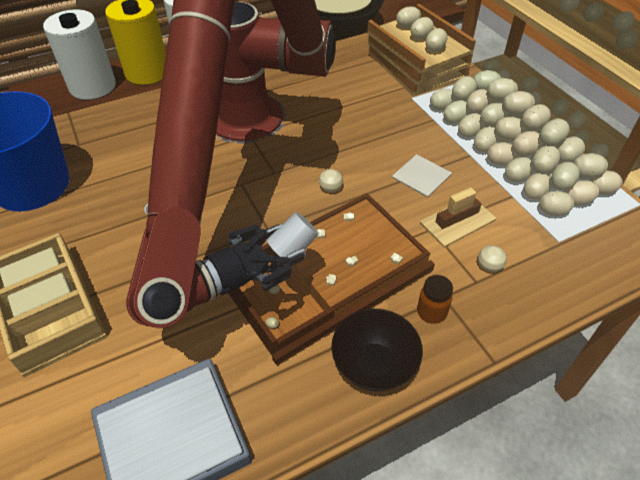

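Request:
apply_moves([
  {"linear": [0,0,0],"delta_rot": [0,4,0],"fingers": 255},
  {"linear": [0,0,0],"delta_rot": [0,8,0],"fingers": 255},
  {"linear": [0,0,0],"delta_rot": [0,10,0],"fingers": 255},
  {"linear": [0,0,0],"delta_rot": [0,10,0],"fingers": 255},
  {"linear": [0,0,0],"delta_rot": [0,10,0],"fingers": 255},
  {"linear": [0,0,0],"delta_rot": [0,10,0],"fingers": 255},
  {"linear": [0,0,0],"delta_rot": [0,10,0],"fingers": 255},
  {"linear": [0,0,0],"delta_rot": [0,10,0],"fingers": 255},
])

```text
time: 7.0
tool_pos: [0.6139, -0.118, 0.1725]
tool_rot: [0.554, -0.446, -0.508, -0.485]
contact_force: [0.3, -0.6, -1.2]
gripper_width: 0.756
```

```bash
python3 - <<'E'
from g import *
a=grab('scene','s7');b=grab('top','t7')
cv2.imwrite('pics/c7.png',np.hstack([cv2.resize(a[180:380,150:450],(400,267)),cv2.resize(b[120:320,240:540],(400,267))]))
E
```

```text
(no output)
```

View pics/c7.png

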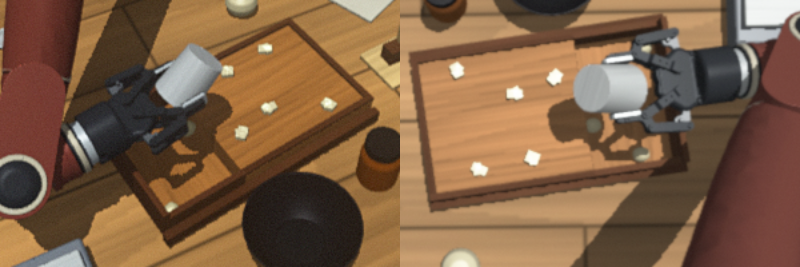

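```bash
python3 - <<'E'
from g import *
for C,t,yw in [(np.r_[bw(0,-.15),.24],40,7.5),(np.r_[bw(0,-.13),.25],25,7.5),((.5,.1,.25),-20,20),((.435,.311,.12),-40,30)]:
    Rq=Rtool(yw,t); 
    plan(C+.022*Rq[:,2],Rq)
E
```

```text
t 7.1 pos [ 0.6139 -0.1179  0.1722] lin [ 0.0506 -0.0012  0.0064] rot [-4.000e-02 -5.497e+01 -1.500e-01] w 0.758 F [-0.7 -0.7 -2.6]
t 7.1 pos [ 0.6139 -0.1179  0.1722] lin [ 0.0561 -0.0012  0.0221] rot [ -0.07 -69.97  -0.15] w 0.758 F [-0.7 -0.7 -2.6]
t 7.1 pos [ 0.6139 -0.1179  0.1722] lin [ 0.0373 -0.083   0.2276] rot [   8.91 -114.46  -11.92] w 0.758 F [-0.7 -0.7 -2.6]
t 7.1 pos [ 0.6139 -0.1179  0.1722] lin [-0.1068 -0.1159  0.4278] rot [  13.04 -132.86  -25.49] w 0.758 F [-0.7 -0.7 -2.6]
```

Request:
apply_moves([
  {"linear": [0.02,0,0],"delta_rot": [0,-4,0],"fingers": 255},
  {"linear": [0.04,0,0.002],"delta_rot": [0,-12,0],"fingers": 255},
  {"linear": [0.05,0,0.004],"delta_rot": [0,-20,0],"fingers": 255},
  {"linear": [0.05,0,0.005],"delta_rot": [0,-28,0],"fingers": 255},
  {"linear": [0.05,0,0.006],"delta_rot": [0,-36,0],"fingers": 255},
  {"linear": [0.052,0,0.01],"delta_rot": [0,-44,0],"fingers": 255},
  {"linear": [0.054,0,0.015],"delta_rot": [0,-52,0],"fingers": 255},
  {"linear": [0.056,0,0.022],"delta_rot": [0,-60,0],"fingers": 255},
])

```text
time: 7.9
tool_pos: [0.6119, -0.1016, 0.2306]
tool_rot: [-0.224, 0.63, 0.717, 0.196]
contact_force: [0.3, -0.0, -1.5]
gripper_width: 0.756
```

```bash
python3 - <<'E'
from g import *
for C,t,yw in [((.55,.05,.25),-10,15),((.435,.311,.14),-40,30)]:
    Rq=Rtool(yw,t); 
    plan(C+.022*Rq[:,2],Rq)
a=grab('scene','s8');
cv2.imwrite('pics/c8.png',cv2.resize(a[180:380,150:450],(750,500)))
E
```

```text
t 7.9 pos [ 0.6119 -0.1016  0.2306] lin [ 0.1258 -0.0412  0.0897] rot [  1.57 -44.58  -7.61] w 0.756 F [ 0.3 -0.  -1.5]
t 7.9 pos [ 0.6119 -0.1016  0.2306] lin [ 0.2835 -0.1164  0.3267] rot [ -1.23 -73.63 -24.2 ] w 0.756 F [ 0.3 -0.  -1.5]
```

View pics/c8.png

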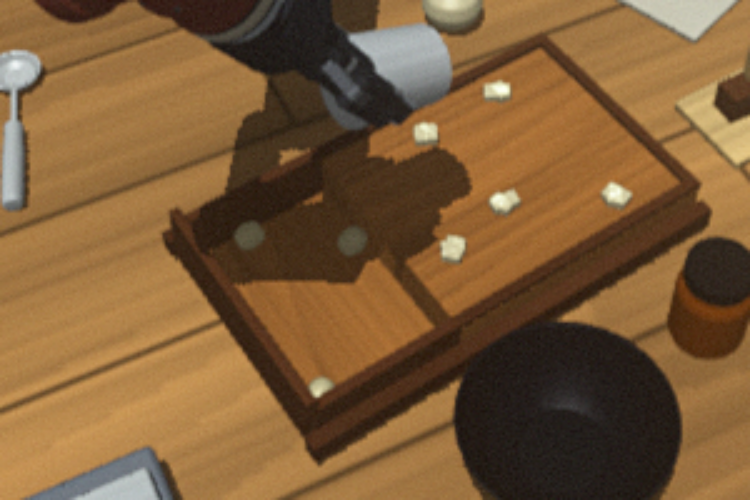

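Request:
apply_moves([
  {"linear": [0.02,-0.007,0.01],"delta_rot": [0.2,-6,-1],"fingers": 255},
  {"linear": [0.04,-0.014,0.025],"delta_rot": [0.4,-12,-2],"fingers": 255},
  {"linear": [0.06,-0.02,0.04],"delta_rot": [0.6,-18,-3],"fingers": 255},
  {"linear": [0.08,-0.027,0.055],"delta_rot": [0.8,-24,-4],"fingers": 255},
  {"linear": [0.1,-0.034,0.07],"delta_rot": [1,-31,-5],"fingers": 255},
  {"linear": [0.126,-0.041,0.09],"delta_rot": [1.3,-38,-6.4],"fingers": 255},
  {"linear": [0.147,-0.051,0.12],"delta_rot": [1.6,-44.6,-7.6],"fingers": 255},
  {"linear": [0.17,-0.062,0.155],"delta_rot": [1.2,-49,-10],"fingers": 255},
])

```text
time: 8.75
tool_pos: [0.5202, 0.119, 0.2014]
tool_rot: [0.103, 0.589, 0.799, -0.069]
contact_force: [0.8, 0.3, -2.3]
gripper_width: 0.759
```

```bash
python3 - <<'E'
from g import *
for C,t,yw in [((.435,.311,.14),-40,30)]:
    Rq=Rtool(yw,t); 
    plan(C+.022*Rq[:,2],Rq)
E
```

```text
t 8.75 pos [0.5202 0.119  0.2014] lin [ 0.2081 -0.022   0.0276] rot [ -5.3  -25.54 -11.68] w 0.759 F [ 0.8  0.3 -2.3]
```

Request:
apply_moves([
  {"linear": [0.04,-0.004,0.005],"delta_rot": [-1,-5,-2.3],"fingers": 255},
  {"linear": [0.08,-0.008,0.01],"delta_rot": [-2,-10,-4.6],"fingers": 255},
  {"linear": [0.12,-0.012,0.015],"delta_rot": [-3,-15,-6.9],"fingers": 255},
  {"linear": [0.16,-0.017,0.02],"delta_rot": [-4.2,-20,-9.2],"fingers": 255},
  {"linear": [0.19,-0.02,0.025],"delta_rot": [-5.3,-25.5,-11.7],"fingers": 255},
  {"linear": [0.208,-0.022,0.028],"delta_rot": [-5.3,-25.5,-11.7],"fingers": 255},
  {"linear": [0.208,-0.022,0.028],"delta_rot": [-5.3,-25.5,-11.7],"fingers": 255},
  {"linear": [0.208,-0.022,0.028],"delta_rot": [-5.3,-25.5,-11.7],"fingers": 255},
])

```text
time: 9.55
tool_pos: [0.4428, 0.2967, 0.1227]
tool_rot: [0.294, 0.471, 0.814, -0.171]
contact_force: [0.3, 0.1, -0.5]
gripper_width: 0.755
```

```bash
python3 - <<'E'
from g import *
for C,t,yw in [((.435,.311,.065),-40,30)]:
    Rq=Rtool(yw,t); 
    plan(C+.022*Rq[:,2],Rq)
print(state()['joint_pos'].round(3))
a=grab('scene','s9');b=grab('top','t9');
cv2.imwrite('pics/c9.png',np.hstack([cv2.resize(a[100:300,300:500],(400,400)),cv2.resize(b[170:370,120:320],(400,400))]))
E
```

```text
t 9.55 pos [0.4428 0.2967 0.1227] lin [0.0493 0.0006 0.0559] rot [-0.18 -0.25  0.  ] w 0.755 F [ 0.3  0.1 -0.5]
[ 0.776  0.104  1.865 -0.675  1.423  0.444]
```

View pics/c9.png

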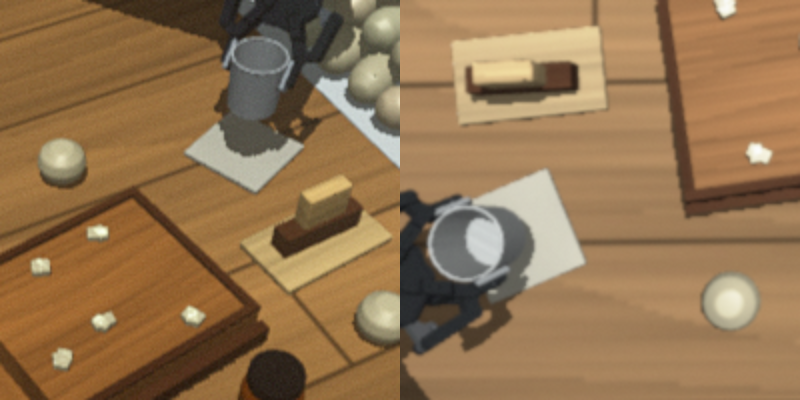

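```bash
python3 - <<'E'
from h import *
print(px2w(cam('top'),153,291,.16))
E
```

```text
[0.43835548 0.30781646 0.16      ]
```

Request:
apply_moves([
  {"linear": [0.015,0,0.018],"delta_rot": [0,0,0],"fingers": 255},
  {"linear": [0.03,0,0.035],"delta_rot": [0,0,0],"fingers": 255},
  {"linear": [0.04,0,0.046],"delta_rot": [0,0,0],"fingers": 255},
  {"linear": [0.045,0,0.052],"delta_rot": [0,0,0],"fingers": 255},
  {"linear": [0.049,0,0.056],"delta_rot": [0,0,0],"fingers": 255},
  {"linear": [0.049,0,0.056],"delta_rot": [0,0,0],"fingers": 255},
  {"linear": [0.049,0,0.056],"delta_rot": [0,0,0],"fingers": 255},
  {"linear": [0.049,0,0.056],"delta_rot": [0,0,0],"fingers": 255},
])

```text
time: 10.45
tool_pos: [0.4418, 0.299, 0.0488]
tool_rot: [0.294, 0.47, 0.814, -0.17]
contact_force: [0.3, 0.7, -0.7]
gripper_width: 0.76
```

```bash
python3 - <<'E'
from g import *
for C,t,yw in [((.435,.311,.065),-40,30)]:
    Rq=Rtool(yw,t); 
    plan(C+.022*Rq[:,2],Rq)
a=grab('scene','s10')
cv2.imwrite('pics/c10.png',cv2.resize(a[110:240,330:500],None,fx=4,fy=4))
E
```

```text
t 10.45 pos [0.4418 0.299  0.0488] lin [0.0002 0.0002 0.0007] rot [-0.06 -0.23  0.  ] w 0.76 F [ 0.3  0.7 -0.7]
```

View pics/c10.png

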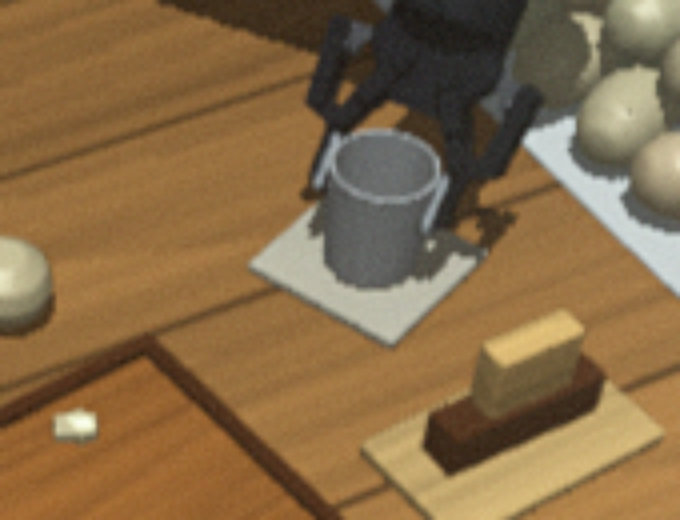

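Request:
apply_moves([
  {"linear": [0.0006,0,0.0008],"delta_rot": [0,0,0],"fingers": 255},
  {"linear": [0.0012,0,0.0015],"delta_rot": [0,0,0],"fingers": 255},
  {"linear": [0.0016,0,0.0019],"delta_rot": [0,0,0],"fingers": 255},
  {"linear": [0.0016,0,0.0019],"delta_rot": [0,0,0],"fingers": 255},
  {"linear": [0.0016,0,0.0019],"delta_rot": [0,0,0],"fingers": 255},
  {"linear": [0.0016,0,0.0019],"delta_rot": [0,0,0],"fingers": 255},
  {"linear": [0.0016,0,0.0019],"delta_rot": [0,0,0],"fingers": 255},
  {"linear": [0.0016,0,0.0019],"delta_rot": [0,0,0],"fingers": 255},
])

```text
time: 11.3
tool_pos: [0.4412, 0.2985, 0.0454]
tool_rot: [0.294, 0.47, 0.814, -0.171]
contact_force: [-0.3, 0.6, 0.1]
gripper_width: 0.758
```

Request:
apply_moves([
  {"linear": [0.0005,0,0.0006],"delta_rot": [0,0,0],"fingers": 255},
  {"linear": [0.001,0,0.0012],"delta_rot": [0,0,0],"fingers": 255},
  {"linear": [0.001,0,0.0012],"delta_rot": [0,0,0],"fingers": 255},
  {"linear": [0.001,0,0.0012],"delta_rot": [0,0,0],"fingers": 255},
  {"linear": [0.001,0,0.0012],"delta_rot": [0,0,0],"fingers": 255},
  {"linear": [0.001,0,0.0012],"delta_rot": [0,0,0],"fingers": 255},
  {"linear": [0.001,0,0.0012],"delta_rot": [0,0,0],"fingers": 255},
  {"linear": [0.001,0,0.0012],"delta_rot": [0,0,0],"fingers": 255},
])

```text
time: 12.1
tool_pos: [0.4414, 0.2985, 0.0453]
tool_rot: [0.295, 0.47, 0.814, -0.172]
contact_force: [-4.1, 0.6, 7.7]
gripper_width: 0.757
```

Contact. Open.

Request:
apply_moves([
  {"linear": [0,0,0],"delta_rot": [0,0,0],"fingers": 0},
  {"linear": [0,0,0],"delta_rot": [0,0,0],"fingers": 0},
  {"linear": [0,0,0],"delta_rot": [0,0,0],"fingers": 0},
  {"linear": [0,0,0],"delta_rot": [0,0,0],"fingers": 0},
  {"linear": [0,0,0],"delta_rot": [0,0,0],"fingers": 0},
  {"linear": [0,0,-0.015],"delta_rot": [0,0,0],"fingers": 0},
  {"linear": [0,0,-0.04],"delta_rot": [0,0,0],"fingers": 0},
  {"linear": [0,0,-0.08],"delta_rot": [0,0,0],"fingers": 0},
])

```text
time: 12.9
tool_pos: [0.4145, 0.3421, 0.1048]
tool_rot: [0.293, 0.47, 0.814, -0.173]
contact_force: [0.6, -0.1, -0.6]
gripper_width: 0.999
```

```bash
python3 - <<'E'
from g import *
s=state(); print(s['gripper_width'])
c=cam('wrist');b=grab('wrist','w11');a=grab('scene','s11')
print('tile exp rim',w2px(c,[.435,.311,.083]),'tile c',w2px(c,[.435,.311,.008]))
cv2.imwrite('pics/c11.png',np.hstack([cv2.resize(a[110:240,330:500],(510,390)),cv2.resize(b,None,fx=.45,fy=.45)[:216].copy() if 0 else cv2.resize(b,(280,390))]))
plan([.5987,.3003,.2],Rtool(2.8))
E
```

```text
0.9990935725863228
tile exp rim [324.55613855 297.98229801] tile c [324.84194538 193.54360344]
t 13.0 pos [0.4171 0.3476 0.111 ] lin [-0.1579  0.1339  0.0164] rot [ 9.83 38.75 26.09] w 0.997 F [1.1 0.2 0.7]
```

View pics/c11.png

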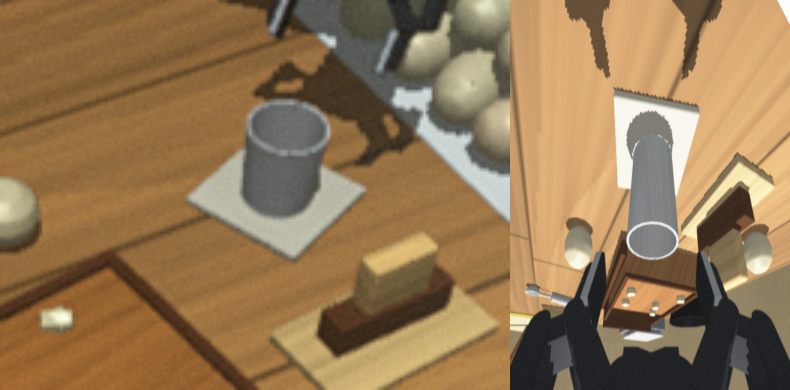

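Request:
apply_moves([
  {"linear": [-0.02,0,-0.025],"delta_rot": [0,0,0],"fingers": 0},
  {"linear": [-0.045,0,-0.055],"delta_rot": [0,0,0],"fingers": 0},
  {"linear": [-0.07,0.02,-0.08],"delta_rot": [1.5,6,4],"fingers": 0},
  {"linear": [-0.09,0.045,-0.08],"delta_rot": [3,12,8],"fingers": 0},
  {"linear": [-0.11,0.07,-0.06],"delta_rot": [4.8,19,13],"fingers": 0},
  {"linear": [-0.13,0.1,-0.035],"delta_rot": [6.5,26,17.5],"fingers": 0},
  {"linear": [-0.15,0.12,-0.01],"delta_rot": [8.2,32.5,22],"fingers": 0},
  {"linear": [-0.158,0.134,0.016],"delta_rot": [9.8,38.7,26],"fingers": 0},
])

```text
time: 13.8
tool_pos: [0.601, 0.295, 0.1964]
tool_rot: [-0.0, 0.692, 0.722, -0.002]
contact_force: [-0.1, 0.8, 0.1]
gripper_width: 1.003
```

```bash
python3 - <<'E'
from g import *
plan([.5987,.3003,.2],Rtool(2.8))
c=cam('wrist');b=grab('wrist','w12')
print(w2px(c,[.5987,.3003,.089]))
print(state()['joint_pos'])
E
```

```text
t 13.8 pos [0.601  0.295  0.1964] lin [ 0.0054 -0.0021 -0.0037] rot [-0.17  0.13 -0.33] w 1.003 F [-0.1  0.8  0.1]
[317.83327668 229.46983795]
[ 0.33722382  0.18438254  1.53623325 -0.00251108  1.42877065  0.30239361]
```

View pics/w12.png

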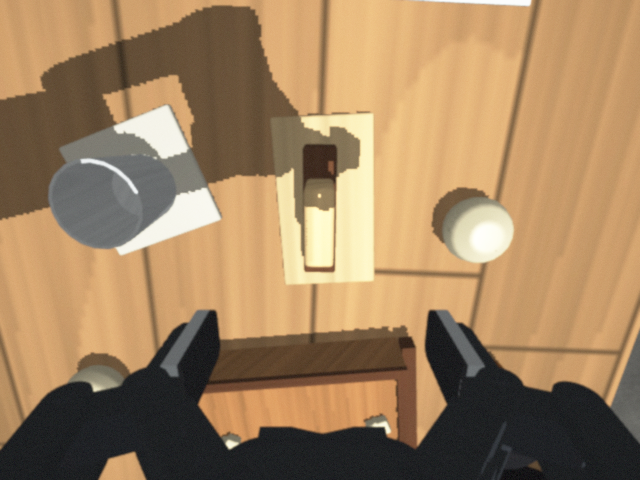

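Request:
apply_moves([
  {"linear": [0.005,-0.002,0.04],"delta_rot": [0,0,-0.3],"fingers": 0},
  {"linear": [0.005,-0.002,0.08],"delta_rot": [0,0,-0.3],"fingers": 0},
  {"linear": [0.005,-0.002,0.115],"delta_rot": [0,0,-0.3],"fingers": 0},
  {"linear": [0.005,-0.002,0.135],"delta_rot": [0,0,-0.3],"fingers": 0},
  {"linear": [0.005,-0.002,0.148],"delta_rot": [0,0,-0.3],"fingers": 0},
  {"linear": [0.005,-0.002,0.148],"delta_rot": [0,0,-0.3],"fingers": 0},
  {"linear": [0.005,-0.002,0.148],"delta_rot": [0,0,-0.3],"fingers": 0},
  {"linear": [0.005,-0.002,0.148],"delta_rot": [0,0,-0.3],"fingers": 0},
])

```text
time: 14.65
tool_pos: [0.596, 0.3002, 0.0481]
tool_rot: [0.001, 0.688, 0.726, -0.004]
contact_force: [-0.6, 0.1, -0.1]
gripper_width: 1.0
```

```bash
python3 - <<'E'
from g import *
plan([.5987,.3003,.048],Rtool(2.8))
a=grab('scene','s13');b=grab('wrist','w13')
cv2.imwrite('pics/c13.png',np.hstack([cv2.resize(a[140:270,400:540],(420,390)),cv2.resize(b,(380,390))]))
E
```

```text
t 14.65 pos [0.596  0.3002 0.0481] lin [-0.      0.0027  0.0001] rot [-0.2   0.4   0.22] w 1.0 F [-0.6  0.1 -0.1]
```

View pics/c13.png

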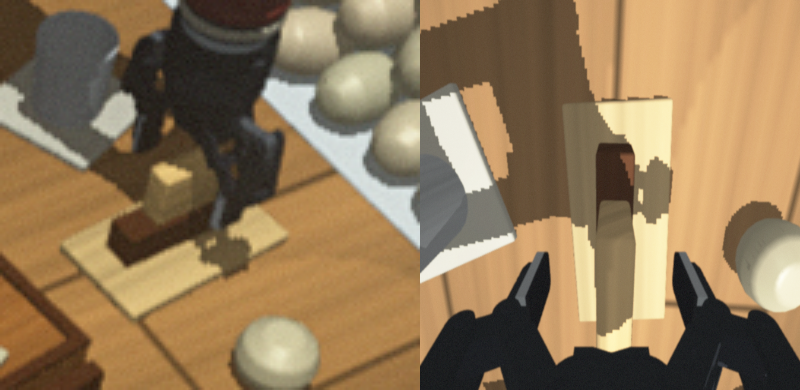

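Request:
apply_moves([
  {"linear": [0,0.002,0],"delta_rot": [0,0,0.2],"fingers": 120},
  {"linear": [0,0.002,0],"delta_rot": [0,0,0.2],"fingers": 255},
  {"linear": [0,0.002,0],"delta_rot": [0,0,0.2],"fingers": 255},
  {"linear": [0,0.002,0],"delta_rot": [0,0,0.2],"fingers": 255},
  {"linear": [0,0.002,0],"delta_rot": [0,0,0.2],"fingers": 255},
  {"linear": [0,0.002,0],"delta_rot": [0,0,0.2],"fingers": 255},
  {"linear": [0,0.002,0],"delta_rot": [0,0,0.2],"fingers": 255},
  {"linear": [0,0.002,0],"delta_rot": [0,0,0.2],"fingers": 255},
])

```text
time: 15.55
tool_pos: [0.5967, 0.2996, 0.0457]
tool_rot: [0.001, 0.69, 0.724, -0.005]
contact_force: [0.5, -0.0, -0.8]
gripper_width: 0.252
```

```bash
python3 - <<'E'
from g import *
plan([.5987,.3003,.148],Rtool(2.8))
plan(np.r_[bw(.043,.095),.15],Rtool(97.5))
plan(np.r_[bw(.043,.095),.15],Rtool(-82.5))
E
```

```text
t 15.55 pos [0.5967 0.2996 0.0457] lin [-0.0002  0.0014 -0.1023] rot [-0.39  0.46  0.01] w 0.252 F [ 0.5 -0.  -0.8]
t 15.55 pos [0.5967 0.2996 0.0457] lin [-0.1831  0.0187 -0.1029] rot [-6.800e-01  3.000e-02 -9.469e+01] w 0.252 F [ 0.5 -0.  -0.8]
t 15.55 pos [0.5967 0.2996 0.0457] lin [-0.1831  0.0187 -0.1029] rot [3.000e-02 6.600e-01 8.531e+01] w 0.252 F [ 0.5 -0.  -0.8]
```

Request:
apply_moves([
  {"linear": [0,0,-0.03],"delta_rot": [0,0,0],"fingers": 255},
  {"linear": [0,0,-0.07],"delta_rot": [0,0,8],"fingers": 255},
  {"linear": [0,0,-0.1],"delta_rot": [0,0,16],"fingers": 255},
  {"linear": [-0.03,0.003,-0.103],"delta_rot": [0,0.2,24],"fingers": 255},
  {"linear": [-0.06,0.006,-0.103],"delta_rot": [0,0.4,32],"fingers": 255},
  {"linear": [-0.09,0.009,-0.103],"delta_rot": [0,0.4,40],"fingers": 255},
  {"linear": [-0.12,0.012,-0.103],"delta_rot": [0,0.5,48],"fingers": 255},
  {"linear": [-0.15,0.015,-0.103],"delta_rot": [0,0.5,56],"fingers": 255},
])

```text
time: 16.35
tool_pos: [0.619, 0.1502, 0.1491]
tool_rot: [-0.0, 0.95, 0.313, -0.002]
contact_force: [-0.3, 0.1, -1.5]
gripper_width: 0.252
```

```bash
python3 - <<'E'
from g import *
plan(np.r_[bw(.040,.095),.15],Rtool(-82.5))
E
```

```text
t 16.35 pos [0.619  0.1502 0.1491] lin [-0.0167  0.0276 -0.0009] rot [-0.05  0.25 28.99] w 0.252 F [-0.3  0.1 -1.5]
```

Request:
apply_moves([
  {"linear": [-0.005,0.007,0],"delta_rot": [0,0,8],"fingers": 255},
  {"linear": [-0.009,0.014,0],"delta_rot": [0,0,16],"fingers": 255},
  {"linear": [-0.013,0.021,0],"delta_rot": [0,0,24],"fingers": 255},
  {"linear": [-0.017,0.028,-0.001],"delta_rot": [0,0.2,29],"fingers": 255},
  {"linear": [-0.017,0.028,-0.001],"delta_rot": [0,0.2,29],"fingers": 255},
  {"linear": [-0.017,0.028,-0.001],"delta_rot": [0,0.2,29],"fingers": 255},
  {"linear": [-0.017,0.028,-0.001],"delta_rot": [0,0.2,29],"fingers": 255},
  {"linear": [-0.017,0.028,-0.001],"delta_rot": [0,0.2,29],"fingers": 255},
])

```text
time: 17.15
tool_pos: [0.6226, 0.1192, 0.1507]
tool_rot: [-0.0, 0.998, 0.069, -0.0]
contact_force: [0.0, -0.8, -1.4]
gripper_width: 0.251
```

```bash
python3 - <<'E'
from g import *
plan(np.r_[bw(.040,.095),.09],Rtool(-82.5))
a=grab('scene','s14');b=grab('wrist','w14')
cv2.imwrite('pics/c14.png',np.hstack([cv2.resize(a[150:350,220:450],(420,365)),cv2.resize(b,(380,365))]))
E
```

```text
t 17.15 pos [0.6226 0.1192 0.1507] lin [-0.0007  0.0011  0.0607] rot [-0.04  0.01  0.38] w 0.251 F [ 0.  -0.8 -1.4]
```

View pics/c14.png

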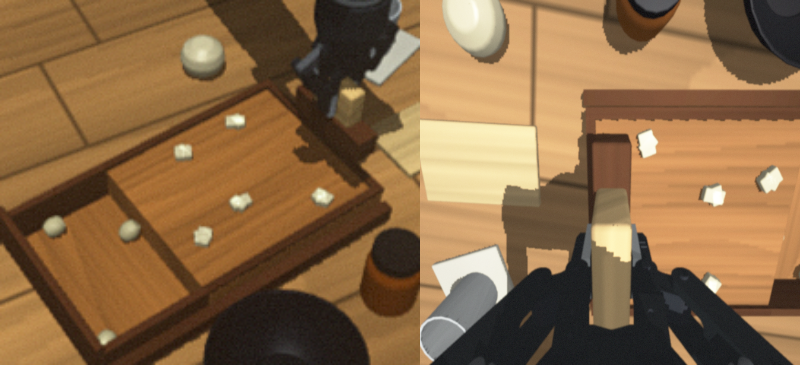

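Request:
apply_moves([
  {"linear": [0,0.001,0.015],"delta_rot": [0,0,0.3],"fingers": 255},
  {"linear": [0,0.001,0.03],"delta_rot": [0,0,0.3],"fingers": 255},
  {"linear": [0,0.001,0.045],"delta_rot": [0,0,0.3],"fingers": 255},
  {"linear": [0,0.001,0.055],"delta_rot": [0,0,0.3],"fingers": 255},
  {"linear": [0,0.001,0.06],"delta_rot": [0,0,0.3],"fingers": 255},
  {"linear": [0,0.001,0.06],"delta_rot": [0,0,0.3],"fingers": 255},
  {"linear": [0,0.001,0.06],"delta_rot": [0,0,0.3],"fingers": 255},
  {"linear": [0,0.001,0.06],"delta_rot": [0,0,0.3],"fingers": 255},
])

```text
time: 18.05
tool_pos: [0.6237, 0.1179, 0.0919]
tool_rot: [-0.0, 0.998, 0.066, 0.001]
contact_force: [-0.5, 0.2, -2.3]
gripper_width: 0.249
```

```bash
python3 - <<'E'
from g import *
plan(np.r_[bw(.040,.095),.09],Rtool(-82.5))
plan(np.r_[bw(.040,-.121),.09],Rtool(-82.5))
a=grab('scene','s15');b=grab('wrist','w15')
cv2.imwrite('pics/c15.png',np.hstack([cv2.resize(a[180:300,300:450],(420,365)),cv2.resize(b,(380,365))]))
E
```

```text
t 18.05 pos [0.6237 0.1179 0.0919] lin [-0.0016 -0.0004  0.0019] rot [-0.03 -0.12  0.01] w 0.249 F [-0.5  0.2 -2.3]
t 18.05 pos [0.6237 0.1179 0.0919] lin [-0.0016  0.2156  0.0018] rot [-0.03 -0.12  0.01] w 0.249 F [-0.5  0.2 -2.3]
```

View pics/c15.png

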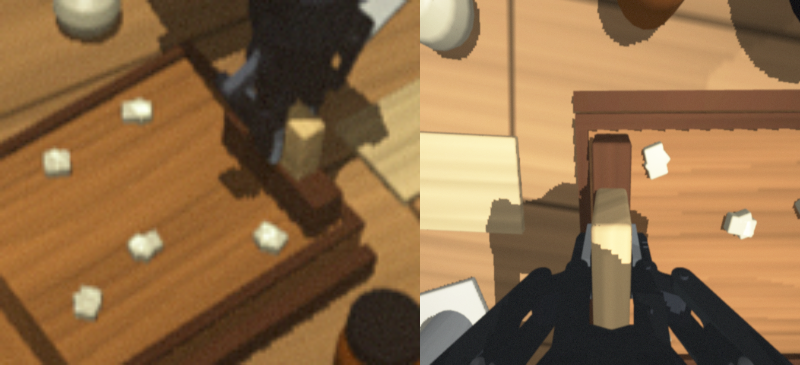

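Request:
apply_moves([
  {"linear": [-0.001,0,0.0018],"delta_rot": [0,0,0],"fingers": 255},
  {"linear": [-0.001,0.01,0.0018],"delta_rot": [0,0,0],"fingers": 255},
  {"linear": [-0.001,0.025,0.0018],"delta_rot": [0,0,0],"fingers": 255},
  {"linear": [-0.001,0.04,0.0018],"delta_rot": [0,0,0],"fingers": 255},
  {"linear": [-0.001,0.055,0.0018],"delta_rot": [0,0,0],"fingers": 255},
  {"linear": [-0.001,0.07,0.0018],"delta_rot": [0,0,0],"fingers": 255},
  {"linear": [-0.001,0.085,0.0018],"delta_rot": [0,0,0],"fingers": 255},
  {"linear": [-0.001,0.1,0.0018],"delta_rot": [0,0,0],"fingers": 255},
])

```text
time: 18.95
tool_pos: [0.6352, 0.017, 0.089]
tool_rot: [-0.0, 0.998, 0.065, 0.0]
contact_force: [-0.6, -0.1, -2.3]
gripper_width: 0.248
```

```bash
python3 - <<'E'
from g import *
plan(np.r_[bw(.040,-.121),.09],Rtool(-82.5))
a=grab('scene','s16');b=grab('wrist','w16')
cv2.imwrite('pics/c16.png',np.hstack([cv2.resize(a[180:350,220:450],(420,365)),cv2.resize(b,(380,365))]))
E
```

```text
t 18.95 pos [0.6352 0.017  0.089 ] lin [ 0.0002  0.114  -0.001 ] rot [-0.03 -0.02 -0.02] w 0.248 F [-0.6 -0.1 -2.3]
```

View pics/c16.png

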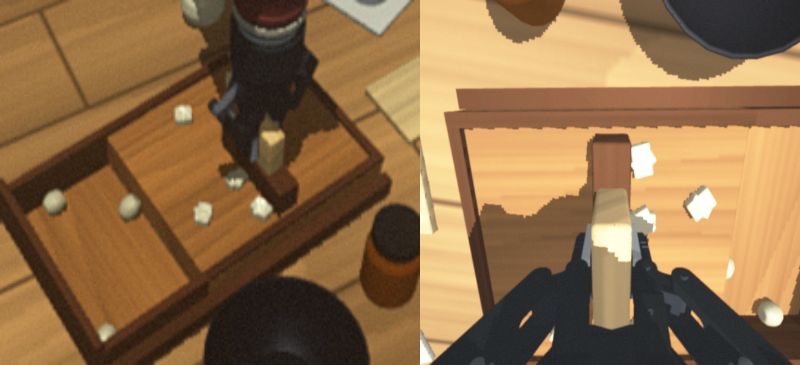

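Request:
apply_moves([
  {"linear": [0,0.015,0],"delta_rot": [0,0,0],"fingers": 255},
  {"linear": [0,0.03,0],"delta_rot": [0,0,0],"fingers": 255},
  {"linear": [0,0.045,0],"delta_rot": [0,0,0],"fingers": 255},
  {"linear": [0,0.06,0],"delta_rot": [0,0,0],"fingers": 255},
  {"linear": [0,0.075,0],"delta_rot": [0,0,0],"fingers": 255},
  {"linear": [0,0.09,0],"delta_rot": [0,0,0],"fingers": 255},
  {"linear": [0,0.105,0],"delta_rot": [0,0,0],"fingers": 255},
  {"linear": [0,0.118,0],"delta_rot": [0,0,0],"fingers": 255},
])

```text
time: 19.85
tool_pos: [0.6506, -0.0999, 0.089]
tool_rot: [-0.0, 0.998, 0.065, 0.0]
contact_force: [0.4, 0.1, -2.5]
gripper_width: 0.251
```

Request:
apply_moves([
  {"linear": [0,0.002,0],"delta_rot": [0,0,0],"fingers": 255},
  {"linear": [0,0.002,0],"delta_rot": [0,0,0],"fingers": 255},
  {"linear": [0,0.002,0],"delta_rot": [0,0,0],"fingers": 255},
  {"linear": [0,0,-0.02],"delta_rot": [0,0,0],"fingers": 255},
  {"linear": [0,-0.01,-0.05],"delta_rot": [0,0,0],"fingers": 255},
  {"linear": [0,-0.03,-0.06],"delta_rot": [0,0,0],"fingers": 255},
  {"linear": [0,-0.06,-0.06],"delta_rot": [0,0,0],"fingers": 255},
  {"linear": [0,-0.09,-0.06],"delta_rot": [0,0,0],"fingers": 255},
])

```text
time: 20.65
tool_pos: [0.6385, -0.007, 0.1494]
tool_rot: [-0.0, 0.998, 0.066, 0.001]
contact_force: [-0.2, 0.3, -2.3]
gripper_width: 0.25
```

```bash
python3 - <<'E'
from g import *
plan(np.r_[bw(-.040,.095),.15],Rtool(-82.5))
a=grab('scene','s17');b=grab('wrist','w17')
cv2.imwrite('pics/c17.png',np.hstack([cv2.resize(a[180:350,220:450],(420,365)),cv2.resize(b,(380,365))]))
E
```

```text
t 20.65 pos [ 0.6385 -0.007   0.1494] lin [-0.0799 -0.1262 -0.0006] rot [-0.05 -0.08  0.03] w 0.25 F [-0.2  0.3 -2.3]
```

View pics/c17.png

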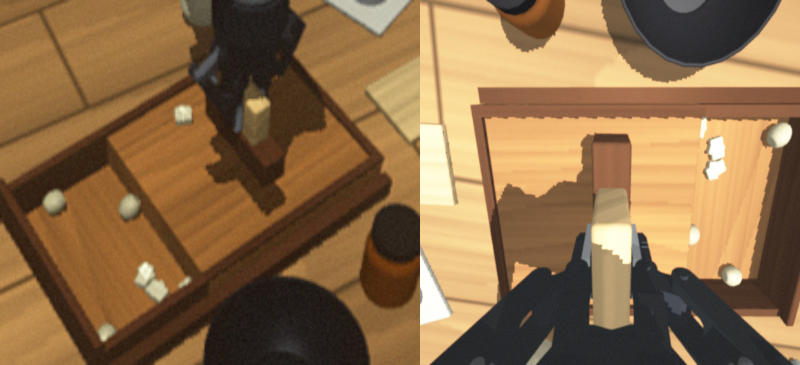

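Request:
apply_moves([
  {"linear": [-0.03,-0.04,0],"delta_rot": [0,0,0],"fingers": 255},
  {"linear": [-0.06,-0.075,0],"delta_rot": [0,0,0],"fingers": 255},
  {"linear": [-0.08,-0.11,0],"delta_rot": [0,0,0],"fingers": 255},
  {"linear": [-0.08,-0.126,0],"delta_rot": [0,0,0],"fingers": 255},
  {"linear": [-0.08,-0.126,0],"delta_rot": [0,0,0],"fingers": 255},
  {"linear": [-0.08,-0.126,0.02],"delta_rot": [0,0,0],"fingers": 255},
  {"linear": [-0.08,-0.126,0.035],"delta_rot": [0,0,0],"fingers": 255},
  {"linear": [-0.08,-0.126,0.035],"delta_rot": [0,0,0],"fingers": 255},
])

```text
time: 21.55
tool_pos: [0.5412, 0.1045, 0.1107]
tool_rot: [-0.0, 0.998, 0.065, -0.003]
contact_force: [0.0, 0.2, -2.3]
gripper_width: 0.248
```

```bash
python3 - <<'E'
from g import *
plan(np.r_[bw(-.040,.095),.09],Rtool(-82.5))
b=grab('top','t18');a=grab('scene','s18')
cv2.imwrite('pics/c18.png',np.hstack([cv2.resize(b[120:290,240:460],(480,371)),cv2.resize(a[270:340,220:320],(320,371))]))
E
```

```text
t 21.55 pos [0.5412 0.1045 0.1107] lin [ 0.002  -0.0029  0.0207] rot [-0.04  0.33 -0.03] w 0.248 F [ 0.   0.2 -2.3]
```

View pics/c18.png

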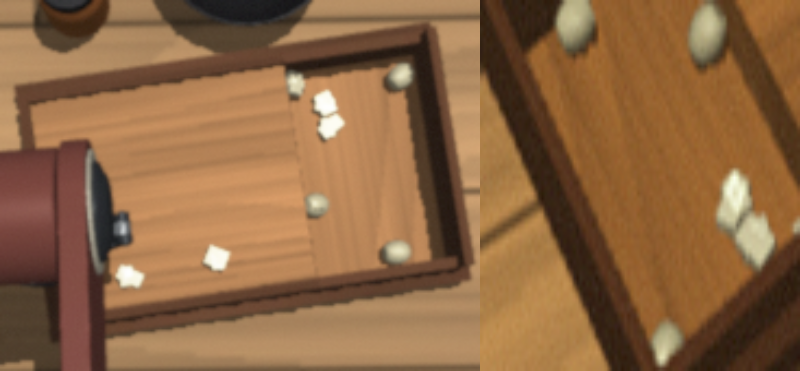

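```bash
python3 - <<'E'
from g import *
b=cv2.imread('pics/t18.png');a=cv2.imread('pics/s18.png')
cv2.imwrite('pics/c19.png',np.hstack([cv2.resize(b[135:195,350:430],(480,360),interpolation=cv2.INTER_CUBIC),cv2.resize(a[290:335,260:330],(320,206),interpolation=cv2.INTER_CUBIC).copy() if 0 else cv2.resize(a[280:340,280:333],(318,360),interpolation=cv2.INTER_CUBIC)]))
c=cam('top'); cs=cam('scene')
for p in [(.1,-.125),(.08,-.125),(.06,-.125)]: print(w2px(c,np.r_[bw(*p),.05]),w2px(cs,np.r_[bw(*p),.05]), w2px(c,np.r_[bw(*p),.006]))
E
```

```text
[370.25476913 150.4183385 ] [331.01630201 307.52697998] [368.53270193 155.24950867]
[371.70672971 160.08361563] [325.26368904 300.51618793] [369.91706594 164.47963165]
[373.16145923 169.76732488] [319.62399126 293.64300726] [371.30394982 173.72655566]
```

View pics/c19.png

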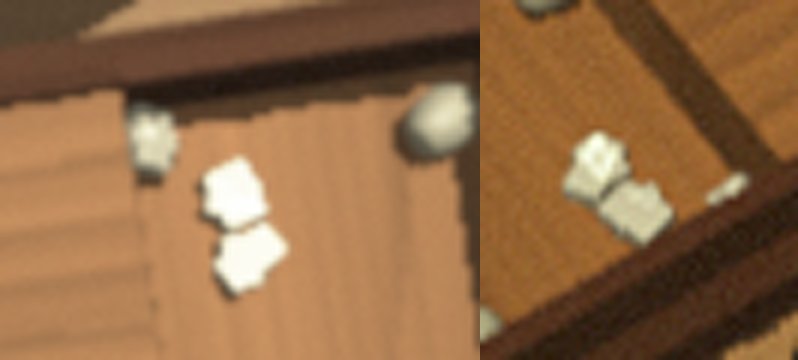

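Request:
apply_moves([
  {"linear": [0.001,-0.002,0.01],"delta_rot": [0,0,0],"fingers": 255},
  {"linear": [0.001,-0.002,0.018],"delta_rot": [0,0,0],"fingers": 255},
  {"linear": [0.001,0.008,0.0205],"delta_rot": [0,0,0],"fingers": 255},
  {"linear": [0.001,0.022,0.0205],"delta_rot": [0,0,0],"fingers": 255},
  {"linear": [0.001,0.037,0.0205],"delta_rot": [0,0,0],"fingers": 255},
  {"linear": [0.001,0.052,0.0205],"delta_rot": [0,0,0],"fingers": 255},
  {"linear": [0.001,0.067,0.0205],"delta_rot": [0,0,0],"fingers": 255},
  {"linear": [0.001,0.082,0.0205],"delta_rot": [0,0,0],"fingers": 255},
])

```text
time: 22.45
tool_pos: [0.555, 0.0224, 0.0938]
tool_rot: [-0.0, 0.998, 0.065, 0.0]
contact_force: [0.2, -0.3, -2.8]
gripper_width: 0.251
```

```bash
python3 - <<'E'
from g import *
plan(np.r_[bw(-.040,-.125),.09],Rtool(-82.5))
b=grab('wrist','w20');a=grab('scene','s20')
cv2.imwrite('pics/c20.png',np.hstack([cv2.resize(a[180:350,220:450],(420,365)),cv2.resize(b,(380,365))]))
E
```

```text
t 22.45 pos [0.555  0.0224 0.0938] lin [-0.0009  0.1339  0.0038] rot [-0.02 -0.05 -0.03] w 0.251 F [ 0.2 -0.3 -2.8]
```

View pics/c20.png

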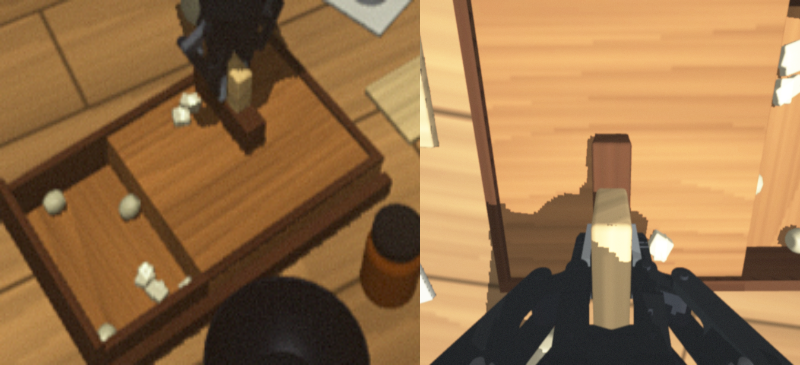

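Request:
apply_moves([
  {"linear": [-0.001,0.01,0.002],"delta_rot": [0,0,0],"fingers": 255},
  {"linear": [-0.001,0.025,0.0035],"delta_rot": [0,0,0],"fingers": 255},
  {"linear": [-0.001,0.041,0.0035],"delta_rot": [0,0,0],"fingers": 255},
  {"linear": [-0.001,0.058,0.0035],"delta_rot": [0,0,0],"fingers": 255},
  {"linear": [-0.001,0.075,0.0035],"delta_rot": [0,0,0],"fingers": 255},
  {"linear": [-0.001,0.092,0.0035],"delta_rot": [0,0,0],"fingers": 255},
  {"linear": [-0.001,0.11,0.0035],"delta_rot": [0,0,0],"fingers": 255},
  {"linear": [-0.001,0.127,0.0035],"delta_rot": [0,0,0],"fingers": 255},
])

```text
time: 23.35
tool_pos: [0.5704, -0.1037, 0.09]
tool_rot: [-0.0, 0.998, 0.065, 0.0]
contact_force: [-0.0, -0.2, -0.9]
gripper_width: 0.252
```

Request:
apply_moves([
  {"linear": [0,0.009,0],"delta_rot": [0,0,0],"fingers": 255},
  {"linear": [0,0.009,0],"delta_rot": [0,0,0],"fingers": 255},
  {"linear": [0,0.009,0],"delta_rot": [0,0,0],"fingers": 255},
  {"linear": [0,0.007,-0.02],"delta_rot": [0,0,0],"fingers": 255},
  {"linear": [0,-0.01,-0.05],"delta_rot": [0,0,0],"fingers": 255},
  {"linear": [0,-0.03,-0.07],"delta_rot": [0,0,0],"fingers": 255},
  {"linear": [0,-0.06,-0.07],"delta_rot": [0,0,0],"fingers": 255},
  {"linear": [0,-0.1,-0.07],"delta_rot": [0,0,0],"fingers": 255},
])

```text
time: 24.15
tool_pos: [0.5576, -0.0019, 0.1614]
tool_rot: [-0.0, 0.998, 0.065, 0.001]
contact_force: [0.8, 1.1, -1.4]
gripper_width: 0.252
```

```bash
python3 - <<'E'
from g import *
plan(np.r_[.6005,.3,.15],Rtool(3.5))
b=grab('wrist','w21');a=grab('scene','s21')
cv2.imwrite('pics/c21.png',np.hstack([cv2.resize(a[180:350,220:450],(420,365)),cv2.resize(b,(380,365))]))
E
```

```text
t 24.15 pos [ 0.5576 -0.0019  0.1614] lin [ 0.0817 -0.2937  0.0117] rot [  0.13  -0.13 -86.03] w 0.252 F [ 0.8  1.1 -1.4]
```

View pics/c21.png

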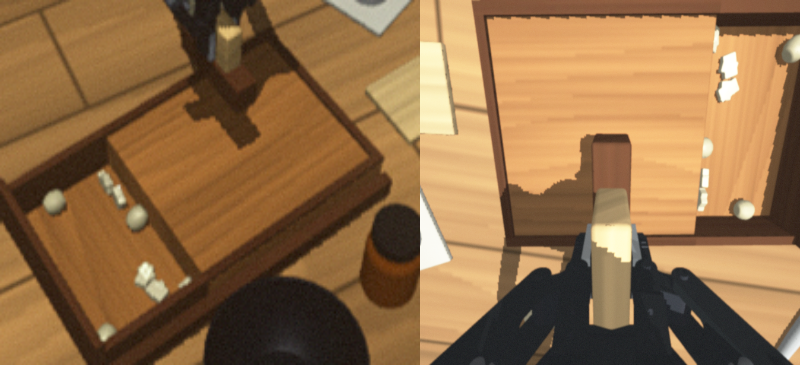

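Request:
apply_moves([
  {"linear": [0.012,-0.04,0],"delta_rot": [0,0,-8],"fingers": 255},
  {"linear": [0.025,-0.085,0],"delta_rot": [0,0,-16],"fingers": 255},
  {"linear": [0.037,-0.125,0],"delta_rot": [0,0,-24],"fingers": 255},
  {"linear": [0.049,-0.165,0],"delta_rot": [0,0,-32],"fingers": 255},
  {"linear": [0.06,-0.205,0],"delta_rot": [0,0,-40],"fingers": 255},
  {"linear": [0.07,-0.245,0],"delta_rot": [0,0,-48],"fingers": 255},
  {"linear": [0.08,-0.285,0],"delta_rot": [0,0,-56],"fingers": 255},
  {"linear": [0.083,-0.294,0],"delta_rot": [0,0,-64],"fingers": 255},
])

```text
time: 25.05
tool_pos: [0.6003, 0.3037, 0.1598]
tool_rot: [-0.001, 0.808, 0.589, 0.001]
contact_force: [0.2, -0.8, -2.2]
gripper_width: 0.251
```

```bash
python3 - <<'E'
from g import *
plan(np.r_[.603,.3,.10],Rtool(4))
E
```

```text
t 25.05 pos [0.6003 0.3037 0.1598] lin [-0.0028  0.0037  0.0598] rot [-2.00e-02 -1.10e-01 -2.19e+01] w 0.251 F [ 0.2 -0.8 -2.2]
```

Request:
apply_moves([
  {"linear": [-0.001,0.002,0.005],"delta_rot": [0,0,-7],"fingers": 255},
  {"linear": [-0.002,0.003,0.02],"delta_rot": [0,0,-14],"fingers": 255},
  {"linear": [-0.003,0.004,0.04],"delta_rot": [0,0,-22],"fingers": 255},
  {"linear": [-0.003,0.004,0.06],"delta_rot": [0,0,-22],"fingers": 255},
  {"linear": [-0.003,0.004,0.08],"delta_rot": [0,0,-22],"fingers": 255},
  {"linear": [-0.003,0.004,0.1],"delta_rot": [0,0,-22],"fingers": 255},
  {"linear": [-0.003,0.004,0.107],"delta_rot": [0,0,-22],"fingers": 255},
  {"linear": [-0.003,0.004,0.107],"delta_rot": [0,0,-22],"fingers": 255},
])

```text
time: 25.85
tool_pos: [0.6026, 0.2952, 0.0514]
tool_rot: [-0.001, 0.685, 0.729, -0.001]
contact_force: [-0.2, -0.5, -2.2]
gripper_width: 0.25
```

```bash
python3 - <<'E'
from g import *
plan(np.r_[.603,.3,.048],Rtool(4))
a=grab('scene','s22');b=grab('wrist','w22')
cv2.imwrite('pics/c22.png',np.hstack([cv2.resize(a[140:270,400:540],(420,390)),cv2.resize(b,(380,390))]))
E
```

```text
t 25.85 pos [0.6026 0.2952 0.0514] lin [0.0048 0.0007 0.0034] rot [-0.17  0.02 -0.46] w 0.25 F [-0.2 -0.5 -2.2]
```

View pics/c22.png

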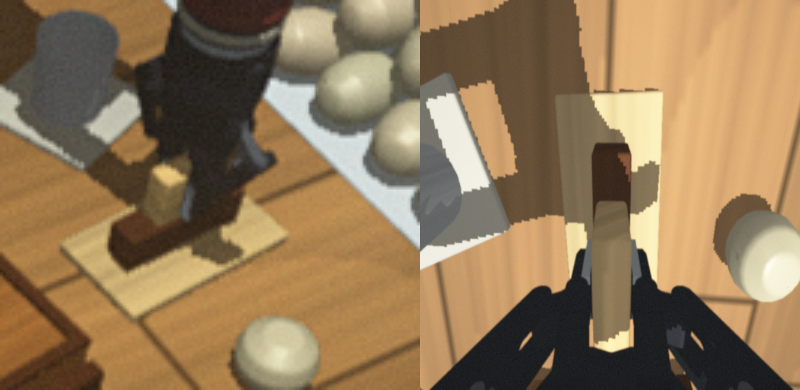

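Request:
apply_moves([
  {"linear": [0.002,0,0.001],"delta_rot": [0,0,0],"fingers": 255},
  {"linear": [0.004,0,0.002],"delta_rot": [0,0,0],"fingers": 255},
  {"linear": [0.004,0,0.003],"delta_rot": [0,0,0],"fingers": 255},
  {"linear": [0.004,0,0.0035],"delta_rot": [0,0,0],"fingers": 255},
  {"linear": [0.004,0,0.0035],"delta_rot": [0,0,0],"fingers": 255},
  {"linear": [0.004,0,0.0035],"delta_rot": [0,0,0],"fingers": 255},
  {"linear": [0.004,0,0.0035],"delta_rot": [0,0,0],"fingers": 255},
  {"linear": [0.004,0,0.0035],"delta_rot": [0,0,0],"fingers": 255},
])

```text
time: 26.75
tool_pos: [0.6036, 0.2994, 0.0497]
tool_rot: [-0.0, 0.685, 0.728, 0.0]
contact_force: [-0.0, 0.5, -2.0]
gripper_width: 0.245
```

Request:
apply_moves([
  {"linear": [0,0,0.0008],"delta_rot": [0,0,0],"fingers": 255},
  {"linear": [0,0,0.0015],"delta_rot": [0,0,0],"fingers": 255},
  {"linear": [0,0,0.0015],"delta_rot": [0,0,0],"fingers": 255},
  {"linear": [0,0,0.0015],"delta_rot": [0,0,0],"fingers": 255},
  {"linear": [0,0,0.0015],"delta_rot": [0,0,0],"fingers": 255},
  {"linear": [0,0,0.0015],"delta_rot": [0,0,0],"fingers": 255},
  {"linear": [0,0,0.0015],"delta_rot": [0,0,0],"fingers": 255},
  {"linear": [0,0,0.0015],"delta_rot": [0,0,0],"fingers": 255},
])

```text
time: 27.55
tool_pos: [0.6037, 0.2995, 0.0482]
tool_rot: [-0.0, 0.685, 0.728, 0.0]
contact_force: [-0.1, 0.1, -1.9]
gripper_width: 0.25
```

Request:
apply_moves([
  {"linear": [0,0,0.0008],"delta_rot": [0,0,0],"fingers": 255},
  {"linear": [0,0,0.0012],"delta_rot": [0,0,0],"fingers": 255},
  {"linear": [0,0,0.0012],"delta_rot": [0,0,0],"fingers": 255},
  {"linear": [0,0,0.0012],"delta_rot": [0,0,0],"fingers": 255},
  {"linear": [0,0,0.0012],"delta_rot": [0,0,0],"fingers": 255},
  {"linear": [0,0,0.0012],"delta_rot": [0,0,0],"fingers": 255},
  {"linear": [0,0,0.0012],"delta_rot": [0,0,0],"fingers": 255},
  {"linear": [0,0,0.0012],"delta_rot": [0,0,0],"fingers": 255},
])

```text
time: 28.35
tool_pos: [0.6036, 0.2994, 0.047]
tool_rot: [-0.0, 0.685, 0.728, 0.0]
contact_force: [0.0, -0.9, -1.3]
gripper_width: 0.247
```

Request:
apply_moves([
  {"linear": [0,0,0.0008],"delta_rot": [0,0,0],"fingers": 255},
  {"linear": [0,0,0.0008],"delta_rot": [0,0,0],"fingers": 255},
  {"linear": [0,0,0.0008],"delta_rot": [0,0,0],"fingers": 255},
  {"linear": [0,0,0.0008],"delta_rot": [0,0,0],"fingers": 255},
  {"linear": [0,0,0.0008],"delta_rot": [0,0,0],"fingers": 255},
  {"linear": [0,0,0.0008],"delta_rot": [0,0,0],"fingers": 255},
  {"linear": [0,0,0.0008],"delta_rot": [0,0,0],"fingers": 255},
  {"linear": [0,0,0.0008],"delta_rot": [0,0,0],"fingers": 255},
])

```text
time: 29.15
tool_pos: [0.6036, 0.2994, 0.0462]
tool_rot: [-0.0, 0.685, 0.728, 0.0]
contact_force: [0.3, 0.7, -1.5]
gripper_width: 0.254
```

Request:
apply_moves([
  {"linear": [0,0,0.0004],"delta_rot": [0,0,0],"fingers": 255},
  {"linear": [0,0,0.0008],"delta_rot": [0,0,0],"fingers": 255},
  {"linear": [0,0,0.0008],"delta_rot": [0,0,0],"fingers": 255},
  {"linear": [0,0,0.0008],"delta_rot": [0,0,0],"fingers": 255},
  {"linear": [0,0,0.0008],"delta_rot": [0,0,0],"fingers": 255},
  {"linear": [0,0,0.0008],"delta_rot": [0,0,0],"fingers": 255},
  {"linear": [0,0,0.0008],"delta_rot": [0,0,0],"fingers": 255},
  {"linear": [0,0,0.0008],"delta_rot": [0,0,0],"fingers": 255},
])

```text
time: 29.95
tool_pos: [0.6038, 0.2996, 0.0459]
tool_rot: [-0.0, 0.685, 0.728, 0.0]
contact_force: [-2.6, 0.6, 5.6]
gripper_width: 0.246
```

Contact; release and rise straight up.

Request:
apply_moves([
  {"linear": [0,0,0],"delta_rot": [0,0,0],"fingers": 0},
  {"linear": [0,0,0],"delta_rot": [0,0,0],"fingers": 0},
  {"linear": [0,0,0],"delta_rot": [0,0,0],"fingers": 0},
  {"linear": [0,0,0],"delta_rot": [0,0,0],"fingers": 0},
  {"linear": [0,0,0],"delta_rot": [0,0,0],"fingers": 0},
  {"linear": [0,0,-0.03],"delta_rot": [0,0,0],"fingers": 0},
  {"linear": [0,0,-0.07],"delta_rot": [0,0,0],"fingers": 0},
  {"linear": [0,0,-0.11],"delta_rot": [0,0,0],"fingers": 0},
])

```text
time: 30.75
tool_pos: [0.603, 0.2991, 0.1557]
tool_rot: [-0.001, 0.685, 0.728, -0.0]
contact_force: [0.7, -0.6, 0.8]
gripper_width: 0.998
```

Request:
apply_moves([
  {"linear": [0.02,0,-0.05],"delta_rot": [0,0,0],"fingers": 0},
  {"linear": [0.05,0,-0.1],"delta_rot": [0,0,0],"fingers": 0},
  {"linear": [0.09,0,-0.1],"delta_rot": [0,0,0],"fingers": 0},
  {"linear": [0.13,0,-0.1],"delta_rot": [0,0,0],"fingers": 0},
  {"linear": [0.15,0,-0.1],"delta_rot": [0,0,0],"fingers": 0},
  {"linear": [0.15,0,-0.1],"delta_rot": [0,0,0],"fingers": 0},
  {"linear": [0.15,0,-0.1],"delta_rot": [0,0,0],"fingers": 0},
  {"linear": [0.15,0,-0.1],"delta_rot": [0,0,0],"fingers": 0},
])

```text
time: 31.55
tool_pos: [0.5946, 0.448, 0.2552]
tool_rot: [-0.0, 0.685, 0.728, -0.0]
contact_force: [0.1, 0.2, -0.4]
gripper_width: 1.001
```

```bash
python3 - <<'E'
from h import *
grab('scene','s30');b=grab('wrist','w30');c=cam('wrist')
print(state()['tool_pos'],w2px(c,[.605,.2998,.01]),w2px(c,[.605,.2998,.089]))
t=grab('top','t30')
E
```

```text
[0.59477792 0.44786104 0.25547818] [322.01022205 317.10655721] [322.04252006 357.7675806 ]
```

View pics/s30.png

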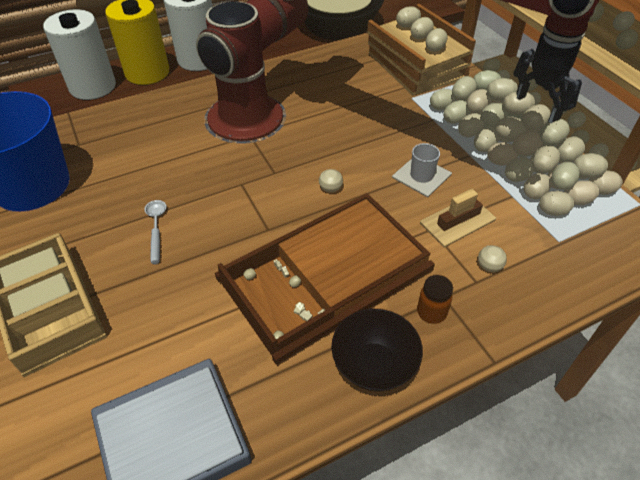

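View pics/w30.png

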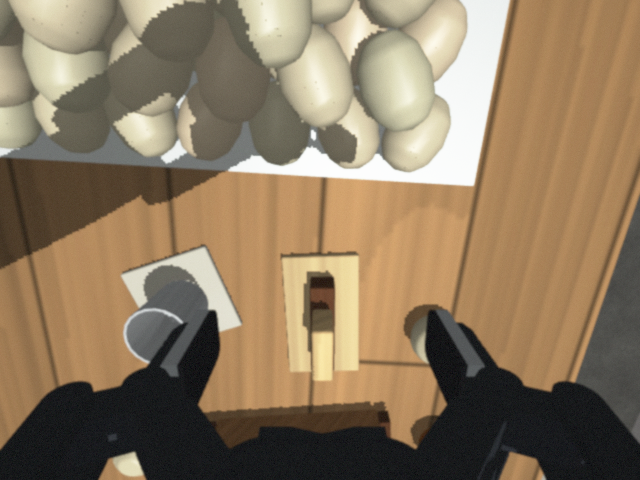

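View pics/t30.png

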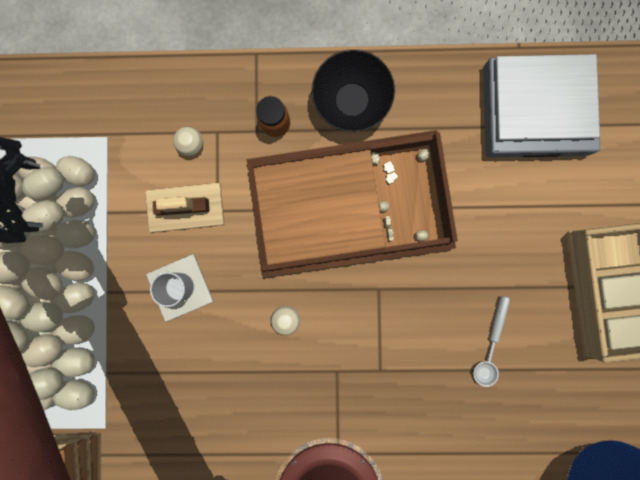

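```bash
python3 - <<'E'
from h import *
t=cv2.imread('pics/t30.png')
cv2.imwrite('pics/c30.png',cv2.resize(t[140:250,360:450],None,fx=5,fy=5,interpolation=cv2.INTER_CUBIC))
c=cam('top');cc,s=np.cos(BY),np.sin(BY)
for p in [(375.5,158.5),(389,167),(391,178),(388,222),(390,234),(384,206)]:
    w=px2w(c,*p,.015)[:2]-BT; print(1e3*np.array([cc*w[0]+s*w[1],-s*w[0]+cc*w[1]])-[0,-190])
E
```

```text
[89.11745329 52.53137412]
[67.12365305 27.16889033]
[43.48958342 26.48522561]
[-47.22006934  46.46876218]
[-72.68190201  46.07874728]
[-12.77286705  49.74806155]
```

View pics/c30.png

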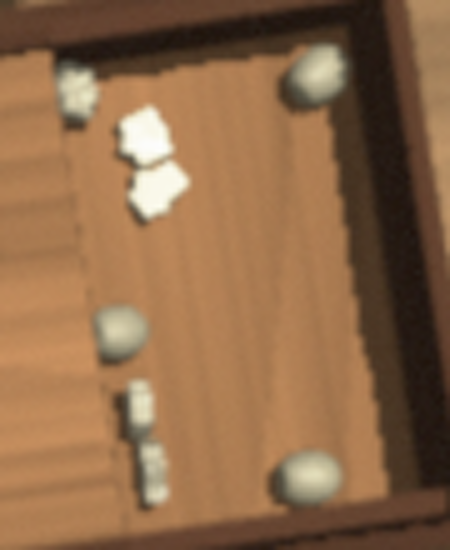

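```bash
python3 -c "
from plant import job_done
print(job_done())"
```

```text
the job is handed in; nothing more can be done
None
```

I finished the whole job in about 32 s of the 72 s allowed and handed it in; `job_done()` gives no verdict.

- **Cup:** I picked it up with the gripper leaning over, tipped it about 135° over the trough, and stood it on the tile. All three lumps fell into the trough.
- **Scraper:** I swept the board in two passes with the scraper about 1–2 mm above the top (3–4 mm for part of the second pass). The fingertips stayed about 37 mm above the board, clear of the chips. I then stood the scraper back on the rest slab.

**Last checks, from the three cameras:**
- The board is clear, and all five chips and three lumps are in the trough. One chip sits in the trough's far corner next to the board, at about (89, 52) mm against limits of 100 and 66 mm, so it has the least margin.
- The cup is empty, upright and near the centre of the tile, and the scraper is upright near the centre of the slab.
- The soap balls, jar and spoon look unmoved.
- The arm ended clear of everything, with about zero force on it.

No check failed or disagreed.

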